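# Weigh a batch of settlement tiles under a hanging scale

## Robot

A 6-joint arm with a two-finger parallel gripper is mounted at the origin on the work surface. World frame = base frame: x ahead of the robot, y to its left, z up, the work surface at z = 0. Lengths are in m, angles in rad, forces in N, time in s.
With the tool pointing down it reaches from about 0.3 to 0.875 m from the base axis. Payload 6.4 kg.
Tool frame: the origin (TCP) lies midway between the tips of the shut fingers; the grasp point (between the pads) lies 19 mm behind it; z points along the fingers, y is the line along which they close (so a half turn about z gives the same grasp; the last joint's range is limited). The gripper opens to 88 mm and grips with 3 to 60 N. Pads are 18 mm wide; open, the fingers measure 123 mm over their backs; the gripper's body (75 mm by 187 mm) begins 45 mm behind the grasp point.
Start: joints at [0.922, 0.181, 1.607, -0, 1.354, -0.206], TCP at [0.246, 0.52, 0.239] pointing down, gripper open.
Joint ranges: [-2.99, 2.99], [-0.89, 2.07], [0.3, 2.58], [-1.14, 4.28], [0, 2.63], [-3.12, 3.12]. Speed limits (rad/s): [2.57, 2.57, 3.01, 3.14, 3.14, 3.14].

## Interface

Orientations are given as [roll, pitch, yaw] about the fixed x, y, z axes, in that order (R = Rz(yaw) Ry(pitch) Rx(roll)).
In Python, from bench import * gives the robot as it stands.
- The arm moves only by the shell command python3 -m crank 'ROWS' [FORCE]. ROWS is JSON, a list of rows, each a list of 3 entries, a list of its own where there are three numbers: the finger opening in mm, from 0 to 88.1, then the shift along the tool's x, y, z in mm, then the turn about the tool's z in rad. In form: [[claw, [dx, dy, dz], turn], ...]. A call has 1 to 12 rows; each row shifts and turns the commanded pose from where the row before left it, along the tool's axes as they then stand; what a row does not reach is not made up. A row lasts 1/8 s, in which the tool goes at most 62.5 mm and 10.7 degrees, less where a joint would pass 70% of its speed; a pose out of reach is approached as far as the arm can. A call with a gripper value outside its range is refused whole. The fingers move at their own pace and stop on an object; FORCE is the grip in N (left out, the last holds). Time passes only in rows, so rows that do not move let the fingers close. It gives the time, the measured TCP pose, the force, the opening and the grip force at its end, in the units of the state.
- state(): the state, without advancing time (a new reading comes with each control period).
- camera(name): name is "scene" or "top" or "wrist"; returns a dict with "image" (420x560x3 uint8, blue, green, red), "fx", "fy", "cx", "cy" (pixels), "pose" (4x4, takes a point from camera to world coordinates). Camera axes: x right, y up, looking along -z (the intrinsics and any distortion apply to the point x, -y, -z); pixel columns grow to the right and rows downward; lengths in m; the calibration is good to about 2 mm. The wrist camera is an equidistant fisheye: a pixel r from the principal point sees the ray r / f radians off the axis. A picture is of the moment at which its call begins. There is no depth.
- finish_job(): hands the job in; it is judged then, once.
The state is a dict: "time": time; "joints": joint angles; "dq": joint speeds; "joint_torque": joint torques, N m; "position": TCP position; "eef_rot": TCP orientation; "ft_force": force on the tool from outside, world axes, zero at the start; "torque": the same for the moment, N m; "grip_width": finger opening in m; "grasp_force": force on a finger pad.
Only numpy, scipy, OpenCV 4.12 (cv2) and the standard library are available. Lean on these libraries where they do the work, as an engineer would, in place of code of your own. Each camera call takes 0.05 s, during which the arm holds its last target. There are 200 camera calls.

## Task

Weigh the batch of terracotta settlement tiles: lay all of them in the weighing pan, shared between its two halves so that it hangs about level, hang the scale by its upper eye on the stand's hook, and after that hang the pan by its hook from the scale's lower eye. Leave the whole chain hanging free and still with every tile in the pan, and do not knock over the amber bottle.

Things in the scene. Friction and masses are not known exactly. Their poses are not given: they have to be found in the camera images.
- stand: Fixed steel stand: dark base plate 150 x 180 x 16 mm, post 20 mm thick and 350 mm tall. Origin on the bench under the post; its hook arm points along its -x axis, roughly towards the robot.
- hook_seat (a point): Seat of the stand's hook: top of the 8 mm round arm at its lowest point, 304 mm above the bench, 120 mm from the post; axes as the stand's. From the post (20 mm higher) the arm slopes down along -x to the seat, then rises to a free tip 22 mm further along -x (top of tip 18 mm above the seat). An eye goes on over the tip along +x, then down.
- cradle: Fixed black cradle that holds the scale at the start: two blocks 56 (x) x 16 (y) x 64 mm high, centred 28 mm either side of its middle, with 12 mm high lips before and behind the scale's bar. Origin on the bench, axes as the scale's.
- scale: Hanging scale, 0.2 to 0.3 kg: grey plastic bar 24 (x) x 150 (y) x 40 (z) mm, a steel eye on top and one below. Origin at the centre of the bar's underside, z up. Starts upright in the cradle, underside 64 mm above the bench; the bar's ends, beyond 40 mm from the middle, are free to grip across the 24 mm. Either way round is the same.
- scale_top (a point): Inside top of the scale's upper eye, which rests on the stand's hook: 85 mm above the bar's underside; axes as the scale's. Hexagon of 6 mm wire in the scale's y-z plane (an arm passes through along the scale's x), opening 42 mm high and 35 mm wide.
- scale_loop (a point): Inside bottom of the scale's lower eye, where the pan's hook is to rest: 51 mm below the bar's underside; axes as the scale's. Hexagon of 6 mm wire in the scale's x-z plane (a hook passes through along the scale's y), opening 48 mm high and 40 mm wide.
- pan: Loose aluminium pan, about 0.2 kg: tray 150 (x) x 160 (y) mm, walls 4 mm thick, 24 mm high, floor 4 mm. Origin at the centre of its underside. A steel crossbar along x, 150 mm long, 10 mm thick (y), 14 mm high, centre line 62 mm up, on an upright at each end, divides it into halves y < 0 and y > 0 and can be gripped from above either side of the hook.
- pan_hook (a point): Underside of the top of the pan's hook, 115 mm above the pan's underside, over its centre; axes as the pan's. 6 mm wire in the pan's y-z plane: up from the bar at y = +13 mm, over the top (121 mm high), down to a free tip at y = -13 mm that ends 22 mm below this point and 24 mm above the bar. It enters an eye moving along the pan's -y, then down.
- bottle: Amber glass bottle, 52 mm in diameter and 120 mm tall, standing at the far side of the bench. Origin at the centre of its underside, z up.
- tile1: Loose unglazed terracotta settlement tile, 40 x 40 x 6 mm, about 22 g, lying flat on the bench to the robot's right. Origin at the centre of its underside, x and y along its edges. Four to six such tiles are present; an absent one reads None.
- tile2: Loose unglazed terracotta settlement tile, 40 x 40 x 6 mm, about 22 g, lying flat on the bench to the robot's right. Origin at the centre of its underside, x and y along its edges. Four to six such tiles are present; an absent one reads None.
- tile3: Loose unglazed terracotta settlement tile, 40 x 40 x 6 mm, about 22 g, lying flat on the bench to the robot's right. Origin at the centre of its underside, x and y along its edges. Four to six such tiles are present; an absent one reads None.
- tile4: Loose unglazed terracotta settlement tile, 40 x 40 x 6 mm, about 22 g, lying flat on the bench to the robot's right. Origin at the centre of its underside, x and y along its edges. Four to six such tiles are present; an absent one reads None.
- tile5: Loose unglazed terracotta settlement tile, 40 x 40 x 6 mm, about 22 g, lying flat on the bench to the robot's right. Origin at the centre of its underside, x and y along its edges. Four to six such tiles are present; an absent one reads None.
- tile6: Loose unglazed terracotta settlement tile, 40 x 40 x 6 mm, about 22 g, lying flat on the bench to the robot's right. Origin at the centre of its underside, x and y along its edges. Four to six such tiles are present; an absent one reads None.
Mind the look-alikes: they are no part of the job. What is shaped like the tile4 but pink, purple or turquoise is not meant.

How it is judged:
By the outcome, as a careful person would: the job done as asked, in the order asked, and still so for the second after the job is handed in, with the robot touching nothing.
Of tile1, tile2, tile3, tile4, tile5, tile6 only 4 to 6 are there at a start; the rules pass over those that are not, and their reading is None.
At some moment in a run one of tile1, tile2, tile3, tile4, tile5, tile6 may be knocked a few centimetres aside while the robot is not near it.
It also fails if it takes over 210 s, if anything falls off the work surface, if the arm or the gripper's body presses on something with over 40 N, if the wrist force passes 120 N, or if a joint passes its speed limit or range.

## Working session

There is one attempt and no reset: what is moved stays moved. The work goes in short steps, Python scripts to look and compute and a shell command to move; the robot and the scene stay as the last step left them, time stands still between calls to the robot, and variables do not carry over. Pictures are saved under pics/ and viewed, at most 14 in all, crops included, and the job is handed in when it is done.

```bash
mkdir -p pics; ls; cat > h.py <<'E'
from bench import *
import numpy as np, cv2
from scipy.spatial.transform import Rotation as R
def snap(n,f):
    c=camera(n); cv2.imwrite('pics/'+f+'.png',c['image']); np.save('pics/'+f+'.npy',c,allow_pickle=True); return c
def load(f): return np.load('pics/'+f+'.npy',allow_pickle=True).item()
def ray(c,u,v,fish=False):
    x=(u-c['cx'])/c['fx']; y=(v-c['cy'])/c['fy']
    if fish:
        r=np.hypot(x,y)+1e-12; d=np.array([x/r*np.sin(r),-y/r*np.sin(r),-np.cos(r)])
    else: d=np.array([x,-y,-1.])
    return c['pose'][:3,3],c['pose'][:3,:3]@d
def onz(c,u,v,z,fish=False):
    o,d=ray(c,u,v,fish); return o+d*(z-o[2])/d[2]
def proj(c,p):
    q=c['pose'][:3,:3].T@(np.array(p)-c['pose'][:3,3]); return np.array([c['cx']+c['fx']*q[0]/-q[2],c['cy']-c['fy']*q[1]/-q[2]])
E
python3 - <<'E'
from h import *
for n in('top','scene','wrist'):
    c=snap(n,n+'0'); print(n,c['fx'],c['cx'],c['cy'],c['pose'].round(3).tolist(),[k for k in c])
s=state();print(s)
a=cv2.imread('pics/top0.png');b=cv2.imread('pics/scene0.png')
E
```

```text
pics
top 405.58272915565095 277.1091107317472 206.5775155646914 [[0.009, 0.997, -0.08, 0.479], [-1.0, 0.009, -0.001, -0.098], [-0.001, 0.08, 0.997, 1.254], [0.0, 0.0, 0.0, 1.0]] ['image', 'fx', 'fy', 'cx', 'cy', 'pose']
scene 511.04240654505907 284.0012633730712 210.7546655756166 [[-0.84, -0.441, 0.316, 1.049], [0.542, -0.685, 0.487, 0.625], [0.002, 0.58, 0.814, 1.461], [0.0, 0.0, 0.0, 1.0]] ['image', 'fx', 'fy', 'cx', 'cy', 'pose']
wrist 325.19226210127806 284.16669919064526 209.71887055628994 [[0.429, -0.873, -0.231, 0.187], [0.904, 0.414, 0.11, 0.546], [-0.0, -0.256, 0.967, 0.385], [0.0, 0.0, 0.0, 1.0]] ['image', 'fx', 'fy', 'cx', 'cy', 'pose']
{'time': 0.15, 'joints': array([ 9.21713062e-01,  1.81343179e-01,  1.60770091e+00,  3.52945547e-05,
        1.35379617e+00, -2.06305012e-01]), 'dq': array([ 2.61136072e-04, -2.22889594e-03, -2.80280344e-03,  6.28573093e-05,
       -1.05052525e-03, -2.03615489e-04]), 'joint_torque': array([ 2.02347350e-03, -4.34226215e+01, -3.42175376e+01,  7.03587150e-02,
        3.56561481e-02, -1.01642854e-04]), 'position': array([0.2461082 , 0.5192599 , 0.23806982]), 'eef_rot': array([-3.14037856e+00, -2.89292322e-04,  2.69880660e+00]), 'ft_force': array([-0.21164843,  0.16141159, -0.12182298]), 'torque': array([ 0.00920812, -0.03013042, -0.00083246]), 'grasp_force': 0.0, 'grip_width': 0.08869087778838165}
```

View pics/top0.png

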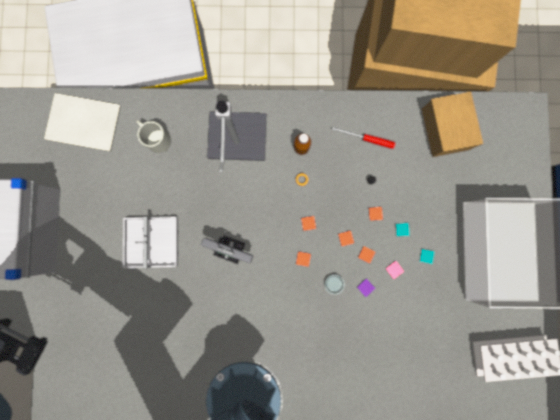

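View pics/scene0.png

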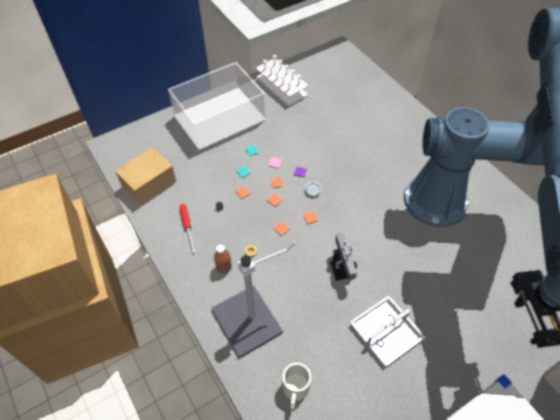

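The top view shows five orange (terracotta) tiles at (308,223), (376,213), (346,238), (366,254) and (303,259). The look-alikes are turquoise at (402,229) and (427,256), pink at (395,270) and purple at (366,288), and the orange ring at (302,180) isn't a tile. The pan is at (150,242), the scale at (227,248), the stand at (238,135) and the bottle at (302,143). I choose the five orange ones and check them in a close crop.

```bash
python3 - <<'E'
from h import *
c=load('top0');im=c['image']
hsv=cv2.cvtColor(im,cv2.COLOR_BGR2HSV)
def rects(m,z,amin,amax,zone):
    for k in cv2.findContours(m,cv2.RETR_EXTERNAL,cv2.CHAIN_APPROX_NONE)[0]:
        if not amin<cv2.contourArea(k)<amax: continue
        u,v=k[:,0].mean(0)
        if not(zone[0]<u<zone[2] and zone[1]<v<zone[3]):continue
        w=np.array([onz(c,*p[0],z)[:2] for p in k],np.float32)
        r=cv2.minAreaRect(w*1000); print((u.round(),v.round()),hsv[int(v),int(u)],np.round(r[0]),np.round(r[1]),round(r[2],1))
print('tiles');rects(cv2.inRange(hsv,(3,120,100),(14,255,255)),.006,60,400,(270,160,450,300))
print('pan');rects(cv2.inRange(hsv,(0,0,160),(180,60,255)),.028,300,6000,(110,200,190,280))
a=cv2.resize(im[195:295,100:265],(792,480),interpolation=cv2.INTER_CUBIC)
b=cv2.resize(im[195:295,265:450],(792,428)[:2],interpolation=cv2.INTER_CUBIC)
d=np.vstack([a,b]);d=cv2.resize(d,(523,600));cv2.imwrite('pics/c1.png',d)
s=load('scene0')['image'];cv2.imwrite('pics/c2.png',np.hstack([cv2.resize(im[90:180,195:315],(400,300),interpolation=2),cv2.resize(s[225:360,205:385],(400,300),interpolation=2)]))
E
```

```text
tiles
(np.float64(303.0), np.float64(258.0)) [ 11 169 233] [ 420. -176.] [38. 38.] 79.3
(np.float64(366.0), np.float64(254.0)) [ 10 173 230] [ 435. -370.] [38. 39.] 63.1
(np.float64(346.0), np.float64(238.0)) [ 10 168 232] [ 484. -307.] [39. 39.] 16.3
(np.float64(308.0), np.float64(223.0)) [ 10 177 229] [ 529. -193.] [37. 40.] 0.5
(np.float64(375.0), np.float64(213.0)) [ 10 172 230] [ 561. -398.] [37. 37.] 0.5
pan
(np.float64(162.0), np.float64(247.0)) [ 15   2 236] [462. 247.] [162.  79.] 1.7
(np.float64(132.0), np.float64(244.0)) [165   2 236] [463. 335.] [161.  82.] 4.7
```

View pics/c1.png

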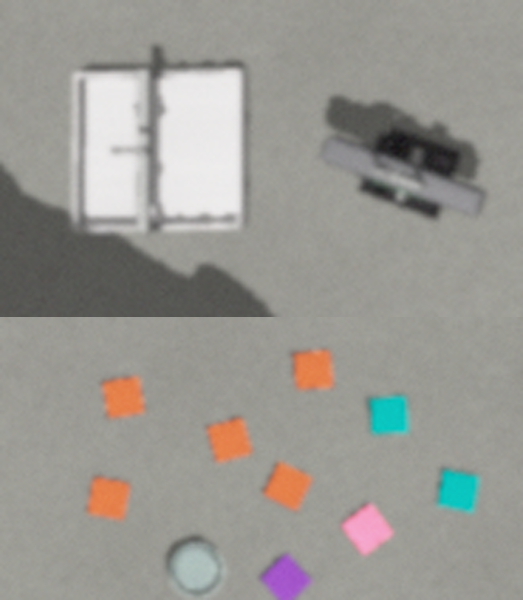

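View pics/c2.png

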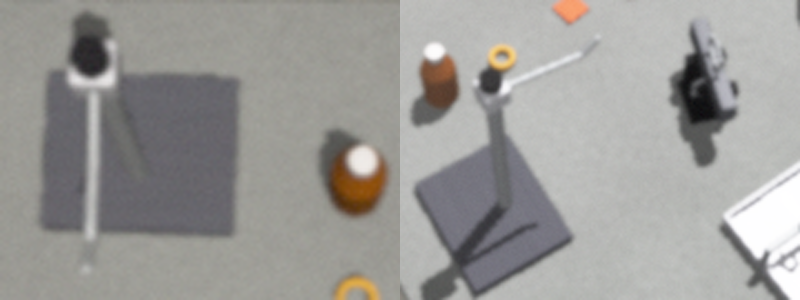

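The crops confirm five terracotta tiles. The pan's crossbar runs along world x, the scale bar sits across the black cradle, and the stand's arm runs from the post (222,108) to its tip (221,170) in the top view.

```bash
cat >> h.py <<'E'
def tri(obs):
    A=np.zeros((3,3));b=np.zeros(3);L=[]
    for c,u,v,*f in obs:
        o,d=ray(c,u,v,*f);d=d/np.linalg.norm(d);P=np.eye(3)-np.outer(d,d);A+=P;b+=P@o;L.append((o,P))
    p=np.linalg.solve(A,b);return p,[np.linalg.norm(P@(p-o)) for o,P in L]
def plan(p,yaw=None):
    "tool-frame shift in mm and turn to TCP target p (tool down)"
    s=state();a=s['eef_rot'];M=R.from_euler('xyz',a).as_matrix()
    d=M.T@(np.array(p)-s['position'])*1000
    t=0 if yaw is None else -((yaw-a[2]+np.pi)%(2*np.pi)-np.pi)
    return d.round(1),round(t,3)
E
python3 - <<'E'
from h import *
t=load('top0');s=load('scene0')
p=tri([(t,221.4,170.4),(s,294,242)]);print('tip',p)
print('posttop',onz(t,222.3,107,.35), 'tipz',onz(t,221.4,170.4,.318))
for q in[(208.5,112.5),(267,113.4),(265.5,160.5),(207,158.4)]:print('base',onz(t,*q,.016))
for n,q in dict(bl=(122.7,216.5),br=(176.7,215.8),fr=(176,267.5),fl=(123.5,268.2)).items():print(n,onz(t,*q,.028))
# scale bar ends in c1: ends (322,150) left, (485,200) right -> px
f=lambda x,y:(100+x/3.17,195+y/3.17)
e=[onz(t,*f(*q),.104) for q in[(323,148),(484,202)]];print('scale ends',e,np.mean(e,0),np.linalg.norm(e[0]-e[1]))
print('bottle',onz(t,303,139,.12), onz(t,301,152,0))
hk=[f(112,150),f(147,150)];print('hook px',hk,[onz(t,*q,.118) for q in hk])
im=s['image'];cv2.imwrite('pics/c3.png',np.hstack([cv2.resize(im[285:375,340:430],(400,400),interpolation=2),cv2.resize(load('wrist0')['image'],(400,400))]))
E
```

```text
tip (array([0.63684291, 0.03630655, 0.31127542]), [np.float64(0.0016254502056367382), np.float64(0.00162545020563668)])
posttop [0.77764646 0.03070997 0.35      ] tipz [0.63697684 0.03434509 0.318     ]
base [0.8702531  0.12081348 0.016     ]
base [ 0.86900308 -0.06172662  0.016     ]
base [ 0.72023791 -0.05873612  0.016     ]
base [0.72519224 0.12217566 0.016     ]
bl [0.54244174 0.37113168 0.028     ]
br [0.54603849 0.20773795 0.028     ]
fr [0.3909342  0.20536089 0.028     ]
fl [0.3874237  0.36261006 0.028     ]
scale ends [array([0.46928808, 0.11553095, 0.104     ]), array([ 0.42281824, -0.02858832,  0.104     ])] [0.44605316 0.04347131 0.104     ] 0.1514259130611101
bottle [ 0.76274411 -0.16787254  0.12      ] [ 0.75133347 -0.16921236  0.        ]
hook px [(135.33123028391168, 242.3186119873817), (146.37223974763407, 242.3186119873817)] [array([0.46596334, 0.29862233, 0.118     ]), array([0.46624269, 0.26781191, 0.118     ])]
```

View pics/c3.png

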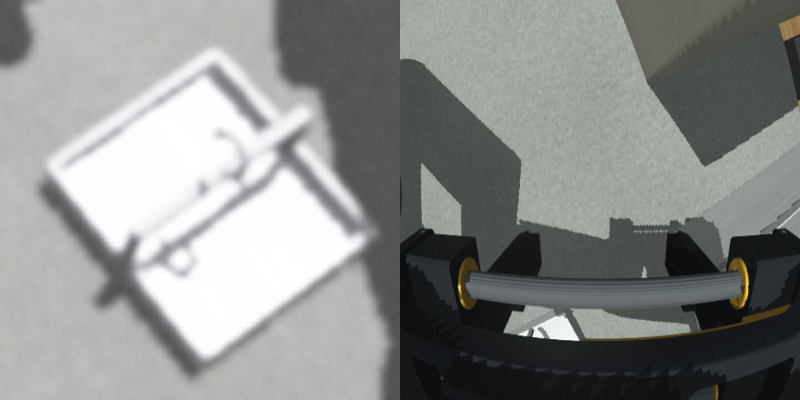

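The scene crop shows the crossbar from (110,260) to (300,120) and the hook near (230,150), but not clearly enough to tell which way its tip points, so I'll look closer later. The wrist view shows the fingers at the bottom. The measured sizes agree with the description: pan 155x160, bar 151, base plate 180x150, arm tip to post 141. Moving to the first tile.

```bash
python3 -m crank '[[60,[0,0,0],0.161],[60,[0,0,0],0.161],[60,[0,0,0],0.161],[60,[0,0,0],0.161],[60,[0,0,0],0.161],[60,[0,0,0],0.161],[60,[0,0,0],0.162],[60,[-55,22,0],0],[60,[-55,22,0],0],[60,[-55,22,0],0],[60,[-55,22,0],0],[60,[-55,22,0],0]]' 20
python3 -m crank '[[60,[-55,22,0],0],[60,[-55,22,0],0],[60,[-55,22,0],0],[60,[-55,22,0],0],[60,[-55,22,0],0],[60,[-55,22,0],0],[60,[0,0,0],0],[60,[0,0,0],0]]'
python3 -c "
from h import *
print(plan([.529,-.193,.06],1.571));snap('wrist','w1')"
```

```text
time: 1.65
position: [0.3566, 0.2428, 0.2387]
eef_rot: [3.141, -0.0, 1.571]
ft_force: [1.5, 0.2, 0.6]
grip_width: 0.0601
grasp_force: 0.0
time: 2.65
position: [0.4878, -0.0851, 0.2382]
eef_rot: [-3.14, -0.001, 1.57]
ft_force: [-0.1, 0.3, -0.0]
grip_width: 0.0599
grasp_force: 0.0
(array([-108.1,   41.5,  178. ]), np.float64(-0.001))
```

View pics/w1.png

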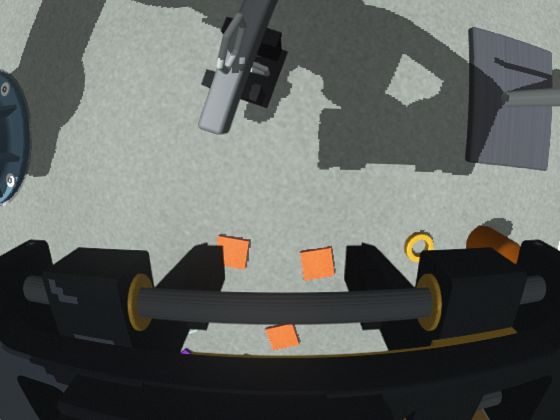

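The wrist view shows tile T1 at (234,251), T4 at (318,263) and T3 at (282,336) below the fingers, with the scale at (240,70). I'll refine the tile poses from it.

```bash
cat >> h.py <<'E'
def tiles(n='wrist',c=None):
    c=c or camera(n);fi=n=='wrist';h=cv2.cvtColor(c['image'],cv2.COLOR_BGR2HSV)
    for k in cv2.findContours(cv2.inRange(h,(5,130,120),(14,255,255)),cv2.RETR_EXTERNAL,cv2.CHAIN_APPROX_NONE)[0]:
        if cv2.contourArea(k)<60: continue
        w=np.array([onz(c,*p[0],.006,fi)[:2] for p in k],np.float32)*1000
        r=cv2.minAreaRect(w)
        if min(r[1])>20 and max(r[1])<60: print(n,np.round(r[0]),np.round(r[1]),'ang',round(r[2],1))
E
python3 -c "
from h import *
tiles('wrist',load('w1'));tiles('top')"
```

```text
wrist [ 485. -308.] [40. 40.] ang 14.8
wrist [ 530. -192.] [40. 40.] ang 9.2
wrist [ 831. -188.] [20. 46.] ang 60.8
wrist [ 421. -176.] [40. 40.] ang 79.8
top [ 417. -184.] [26. 40.] ang 63.6
top [ 435. -369.] [37. 37.] ang 63.9
top [ 484. -307.] [39. 38.] ang 15.9
top [ 561. -398.] [37. 37.] ang 0.5
```

```bash
python3 -m crank '[[60,[-54,21,30],0],[60,[-53,21,40],0],[60,[0,0,50],-0.08],[60,[0,0,50],-0.08],[60,[0,0,45],0],[60,[0,0,15],0],[60,[0,0,4],0],[60,[0,0,0],0],[30,[0,0,0],0],[30,[0,0,0],0],[30,[0,0,0],0],[30,[0,0,0],0]]' 20
```

```text
time: 4.25
position: [0.5274, -0.1848, 0.0103]
eef_rot: [3.141, 0.0, 1.731]
ft_force: [-0.0, -0.4, -1.0]
grip_width: 0.0297
grasp_force: 0.0
```

```bash
python3 -m crank '[[60,[-7,3,0],0],[60,[0,0,0],0],[60,[0,0,8],0],[60,[0,0,0],0],[30,[0,0,0],0],[30,[0,0,0],0],[30,[0,0,0],0],[30,[0,0,0],0]]' 20
```

```text
time: 5.25
position: [0.5314, -0.1911, 0.0022]
eef_rot: [3.142, 0.0, 1.731]
ft_force: [0.8, 0.4, -0.7]
grip_width: 0.0394
grasp_force: 20.0
```

```bash
python3 -m crank '[[30,[0,0,-45],0.067],[30,[0,0,-50],0.067],[30,[0,0,-50],0],[30,[0,0,-50],0],[30,[55,-6,0],0],[30,[55,-6,0],0],[30,[55,-6,0],0],[30,[55,-6,0],0],[30,[55,0,0],0],[30,[55,0,0],0],[30,[0,0,0],0],[30,[0,0,0],0]]' 
python3 -c "
from h import *
print(plan([.508,.333,.06],1.597));c=snap('wrist','w2');print(c['pose'].round(3).tolist())"
```

```text
time: 6.75
position: [0.4987, 0.1378, 0.197]
eef_rot: [-3.141, 0.001, 1.598]
ft_force: [0.8, -0.1, -1.3]
grip_width: 0.0395
grasp_force: 20.0
(array([194.9,  14.5, 136.9]), np.float64(0.001))
[[1.0, -0.026, -0.008, 0.497], [0.027, 0.966, 0.256, 0.202], [0.001, -0.256, 0.967, 0.344], [0.0, 0.0, 0.0, 1.0]]
```

View pics/w2.png

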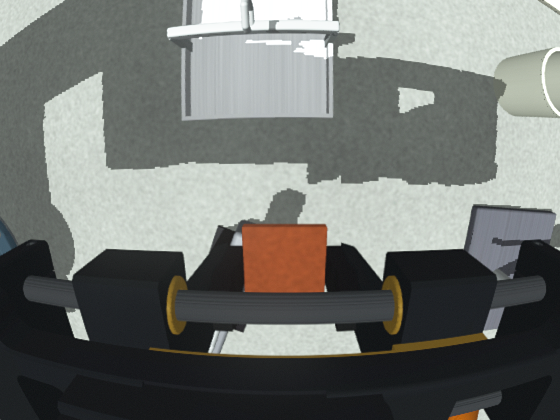

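The wrist view shows the tile held flat at (285,258), and the pan with its near edge at v=118 and crossbar at v=30.

```bash
python3 -m crank '[[30,[50,4,0],0],[30,[50,4,0],0],[30,[50,4,0],0],[30,[45,3,30],0],[30,[0,0,40],0],[30,[0,0,40],0],[30,[0,0,25],0],[30,[0,0,0],0],[30,[0,0,0],0]]' 
python3 -c "
from h import *
print(plan([.508,.333,.06],1.597))"
```

```text
time: 7.92
position: [0.5101, 0.3327, 0.0632]
eef_rot: [3.14, -0.0, 1.595]
ft_force: [-0.8, -0.1, -0.2]
grip_width: 0.0394
grasp_force: 20.0
(array([ 0.3, -2.1,  3.2]), np.float64(-0.002))
```

```bash
python3 -m crank '[[52,[0,0,0],0],[52,[0,0,0],0],[52,[0,0,0],0],[52,[0,0,-45],0],[52,[0,0,-50],0],[52,[0,0,-50],0],[60,[-50,0,-20],0],[60,[-50,0,0],0],[60,[-30,0,0],0],[60,[0,0,0],0]]' 
python3 -c "
from h import *
c=snap('wrist','w3');print(c['pose'].round(3).tolist())"
```

```text
time: 9.18
position: [0.5123, 0.2019, 0.2275]
eef_rot: [3.141, 0.0, 1.594]
ft_force: [-0.2, 0.2, -0.2]
grip_width: 0.0598
grasp_force: 0.0
[[1.0, -0.022, -0.007, 0.511], [0.023, 0.967, 0.255, 0.266], [0.002, -0.255, 0.967, 0.374], [0.0, 0.0, 0.0, 1.0]]
```

View pics/w3.png

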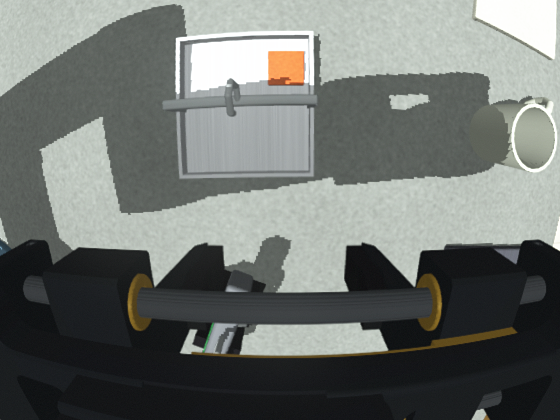

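The tile lies flat in the pan's +y half at (286,68), the crossbar runs from (163,105) to (316,99) and the hook is at (232,97). I'll crop in to see the tip.

```bash
python3 -c "
from h import *
c=load('w3');im=c['image'];cv2.imwrite('pics/c4.png',cv2.resize(im[25:185,155:325],(680,640)[0:2] if 0 else (600,565),interpolation=cv2.INTER_CUBIC))
P=np.array([onz(c,*q,.028,True) for q in[(177,37),(313,32),(314,177),(180,178)]]);print(P.round(4),P.mean(0))
for q,z in(((163,105),.062),((316,99),.062),((232,97),.118)):print(onz(c,*q,z,True))
print(onz(c,286,68,.01,True))
"
```

```text
[[0.3916 0.3671 0.028 ]
 [0.5392 0.3698 0.028 ]
 [0.5446 0.2118 0.028 ]
 [0.3964 0.2085 0.028 ]] [0.46795732 0.28928791 0.028     ]
[0.39066263 0.28793516 0.062     ]
[0.54060595 0.29271195 0.062     ]
[0.46968354 0.28845751 0.118     ]
[0.5116466  0.33132487 0.01      ]
```

View pics/c4.png

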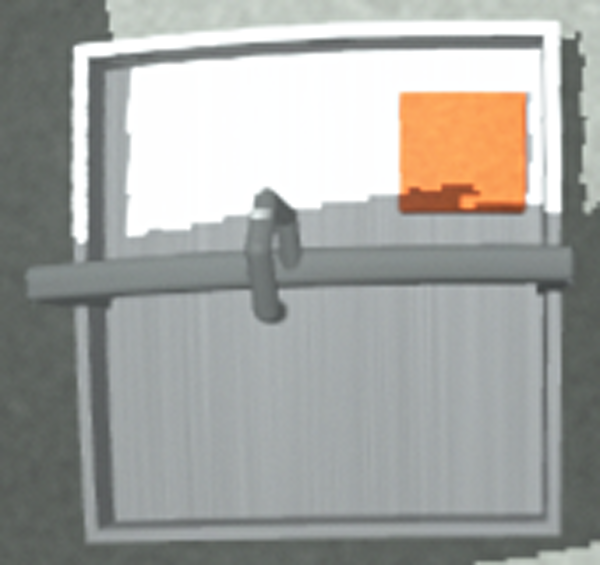

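The hook's stem is on the +y side, at (290,250), and its free tip is on the −y side, at (265,315), so the pan's axes match the world's and the hook enters an eye moving along −y. Next is tile T1.

```bash
python3 -m crank '[[60,[-47,-12.5,0],0],[60,[-47,-12.5,0],0],[60,[-47,-12.5,0],0],[60,[-47,-12.5,0],0],[60,[-47,-12.5,0],0],[60,[-47,-12.5,0],0],[60,[-47,-12.5,0],0],[60,[-47,-12.5,0],0],[60,[0,0,50],0.1],[60,[0,0,50],0.1],[60,[0,0,50],0],[60,[0,0,30],0]]' 
python3 -c "
from h import *
print(plan([.421,-.176,.002],1.393))"
```

```text
time: 10.72
position: [0.4216, -0.1733, 0.0448]
eef_rot: [-3.139, -0.002, 1.398]
ft_force: [0.7, -0.4, -0.1]
grip_width: 0.0597
grasp_force: 0.0
(array([-2.8, -0. , 42.8]), np.float64(0.005))
```

```bash
python3 -m crank '[[60,[-2,0,20],0],[60,[0,0,20],0],[60,[0,0,3],0],[30,[0,0,0],0],[30,[0,0,0],0],[30,[0,0,0],0],[30,[0,0,0],0],[30,[0,0,-48],-0.1],[30,[0,0,-50],-0.1],[30,[0,0,-50],0],[30,[0,0,-50],0],[30,[0,0,0],0]]' 
python3 -c "
from h import *
print(plan([.467,.331,.2],1.597))"
```

```text
time: 12.22
position: [0.4237, -0.1787, 0.2065]
eef_rot: [3.135, 0.006, 1.597]
ft_force: [0.1, -0.5, -1.0]
grip_width: 0.0383
grasp_force: 20.0
(array([508.4,  56.5,   3.9]), np.float64(-0.0))
```

```bash
python3 -m crank '[[30,[51,5.6,0],0],[30,[51,5.6,0],0],[30,[51,5.6,0],0],[30,[51,5.6,0],0],[30,[51,5.6,0],0],[30,[51,5.6,0],0],[30,[51,5.6,0],0],[30,[51,5.6,0],0],[30,[51,5.6,0],0],[30,[49,5.6,0],0],[30,[0,0,0],0],[30,[0,0,0],0]]' 
python3 -c "
from h import *
print(plan([.467,.331,.062],1.597))"
```

```text
time: 13.72
position: [0.4635, 0.3317, 0.2006]
eef_rot: [-3.139, 0.001, 1.597]
ft_force: [1.0, 0.2, -0.8]
grip_width: 0.0384
grasp_force: 20.0
(array([ -0.6,   3.8, 138.6]), np.float64(0.0))
```

```bash
python3 -m crank '[[30,[0,3,45],0],[30,[0,0,45],0],[30,[0,0,45],0],[30,[0,0,0],0],[30,[0,0,0],0],[52,[0,0,0],0],[52,[0,0,0],0],[52,[0,0,0],0],[60,[0,0,-50],0],[60,[0,0,-50],0],[60,[-20,0,-50],0],[60,[0,0,0],0]]' 
python3 -c "
from h import *
print(plan([.485,-.308,.2],1.597));tiles('top')"
```

```text
time: 15.22
position: [0.4706, 0.3128, 0.2224]
eef_rot: [3.133, -0.003, 1.596]
ft_force: [-0.8, -0.3, -0.2]
grip_width: 0.0598
grasp_force: 0.0
(array([-621. ,   -1.5,   20.5]), np.float64(-0.001))
top [ 435. -369.] [37. 37.] ang 63.9
top [470. 334.] [34. 28.] ang 2.1
top [ 484. -307.] [38. 37.] ang 14.5
top [510. 334.] [34. 30.] ang 0.5
top [ 561. -398.] [37. 37.] ang 0.5
```

```bash
python3 -m crank '[[60,[-56,0,0],0],[60,[-56,0,0],0],[60,[-56,0,0],0],[60,[-56,0,0],0],[60,[-56,0,0],0],[60,[-56,0,0],0],[60,[-56,0,0],0],[60,[-56,0,0],0],[60,[-56,0,0],0],[60,[-56,0,0],0],[60,[-40,0,50],0],[60,[0,0,0],0]]' 
python3 -c "
from h import *
print(plan([.485,-.308,.002],1.829));c=snap('wrist','w4');tiles('wrist',c)"
```

```text
time: 16.77
position: [0.4802, -0.2862, 0.1618]
eef_rot: [-3.133, -0.008, 1.593]
ft_force: [-0.8, 0.5, 0.2]
grip_width: 0.0598
grasp_force: 0.0
(array([-23.1,   5.6, 159.6]), np.float64(-0.236))
wrist [ 436. -371.] [40. 40.] ang 64.2
wrist [ 484. -308.] [40. 40.] ang 15.3
```

```bash
python3 -m crank '[[60,[-23,5,30],-0.118],[60,[0,0,40],-0.118],[60,[0,0,40],0],[60,[0,0,40],0],[60,[0,0,7],0],[60,[0,0,0],0],[60,[0,0,0],0],[60,[0,0,2],0],[30,[0,0,0],0],[30,[0,0,0],0],[30,[0,0,0],0],[30,[0,0,0],0]]' 
```

```text
time: 18.32
position: [0.489, -0.3093, 0.0093]
eef_rot: [-3.142, -0.0, 1.833]
ft_force: [0.5, 0.7, -0.3]
grip_width: 0.0302
grasp_force: 0.0
```

```bash
python3 -m crank '[[60,[0,-4,0],0],[60,[0,0,0],0],[60,[0,0,7],0],[60,[0,0,0],0],[30,[0,0,0],0],[30,[0,0,0],0],[30,[0,0,0],0],[30,[0,0,0],0]]' 
python3 -c "
from h import *
print(plan([.422,.330,.2],1.597))"
```

```text
time: 19.32
position: [0.4853, -0.3104, 0.0024]
eef_rot: [3.141, 0.0, 1.833]
ft_force: [-1.1, 0.9, 0.2]
grip_width: 0.0395
grasp_force: 20.0
(array([ 634.9,  104.8, -197.7]), np.float64(0.236))
```

```bash
python3 -m crank '[[30,[0,0,-48],0.118],[30,[0,0,-50],0.118],[30,[0,0,-50],0],[30,[0,0,-50],0],[30,[56,-4,0],0],[30,[56,-4,0],0],[30,[56,-4,0],0],[30,[56,-4,0],0],[30,[56,-4,0],0],[30,[56,-4,0],0],[30,[56,-4,0],0],[30,[56,-4,0],0]]' 
python3 -m crank '[[30,[56,-4,0],0],[30,[56,-4,0],0],[30,[56,-4,0],0],[30,[26,-4,0],0],[30,[0,0,0],0],[30,[0,0,0],0]]'
python3 -c "
from h import *
print(plan([.422,.330,.062],1.597))"
```

```text
time: 20.82
position: [0.4412, 0.1384, 0.2006]
eef_rot: [3.141, 0.0, 1.597]
ft_force: [0.5, 0.1, 0.0]
grip_width: 0.0397
grasp_force: 20.0
time: 21.58
position: [0.4205, 0.3295, 0.2001]
eef_rot: [-3.141, 0.001, 1.597]
ft_force: [0.9, 0.2, -0.3]
grip_width: 0.0393
grasp_force: 20.0
(array([  0.5,   1.5, 138.1]), np.float64(-0.0))
```

```bash
python3 -m crank '[[30,[0,0,45],0],[30,[0,0,45],0],[30,[0,0,45],0],[30,[0,0,0],0],[30,[0,0,0],0],[52,[0,0,0],0],[52,[0,0,0],0],[52,[0,0,0],0],[60,[0,0,-50],0],[60,[0,0,-50],0],[60,[-30,0,-40],0],[60,[-30,0,0],0]]' 
python3 -m crank '[[60,[-56,0,0],0],[60,[-56,0,0],0],[60,[-56,0,0],0],[60,[-56,0,0],0],[60,[-56,0,0],0],[60,[-56,0,0],0],[60,[-56,0,0],0],[60,[-56,0,0],0],[60,[-56,0,0],0],[60,[-56,0,0],0],[60,[-56,0,0],0],[60,[0,0,0],0]]'
python3 -c "
from h import *
print(plan([.436,-.371,.1],1.571-.45));tiles('wrist');tiles('top')"
```

```text
time: 23.08
position: [0.4242, 0.2707, 0.2096]
eef_rot: [3.134, -0.002, 1.598]
ft_force: [0.4, -0.3, -0.6]
grip_width: 0.06
grasp_force: 0.0
time: 24.58
position: [0.4376, -0.349, 0.2052]
eef_rot: [3.141, 0.001, 1.593]
ft_force: [0.4, 0.6, -0.2]
grip_width: 0.0596
grasp_force: 0.0
(array([-21.8,  -2.1, 105.3]), np.float64(0.472))
wrist [ 561. -399.] [40. 40.] ang 5.1
wrist [ 436. -371.] [40. 40.] ang 64.5
top [423. 334.] [37. 31.] ang 2.1
top [ 436. -366.] [28. 37.] ang 63.1
top [ 563. -398.] [34. 37.] ang 0.5
```

```bash
python3 -m crank '[[60,[-22,-2,0],0],[60,[0,0,40],0.117],[60,[0,0,40],0.117],[60,[0,0,40],0.117],[60,[0,0,40],0.116],[60,[0,0,20],0],[60,[0,0,0],0]]' 
python3 -c "
from h import *
print(plan([.436,-.371,.002],1.126))"
```

```text
time: 25.55
position: [0.4362, -0.3669, 0.0243]
eef_rot: [-3.139, -0.001, 1.133]
ft_force: [0.2, -0.0, -0.1]
grip_width: 0.0597
grasp_force: 0.0
(array([-3.9,  1.6, 22.3]), np.float64(0.007))
```

```bash
python3 -m crank '[[60,[-4,1,10],0],[60,[0,0,12],0],[60,[0,0,0],0],[30,[0,0,0],0],[30,[0,0,0],0],[30,[0,0,0],0],[30,[0,0,0],0],[30,[0,0,-48],-0.117],[30,[0,0,-50],-0.117],[30,[0,0,-50],-0.117],[30,[0,0,-50],-0.117],[30,[0,0,0],0]]'
python3 -c "
from h import *
print(plan([.510,.238,.2],1.597))"
```

```text
time: 27.05
position: [0.4377, -0.3739, 0.2064]
eef_rot: [3.136, 0.007, 1.599]
ft_force: [0.6, -0.5, -1.1]
grip_width: 0.0394
grasp_force: 20.0
(array([609.6,  89.3,   2.3]), np.float64(0.002))
```

```bash
python3 -m crank '[[30,[56,8,0],0],[30,[56,8,0],0],[30,[56,8,0],0],[30,[56,8,0],0],[30,[56,8,0],0],[30,[56,8,0],0],[30,[56,8,0],0],[30,[56,8,0],0],[30,[56,8,0],0],[30,[56,8,0],0],[30,[48,8,0],0],[30,[0,0,0],0]]' 
python3 -m crank '[[30,[0,0,0],0]]'
python3 -c "
from h import *
print(plan([.510,.238,.062],1.597))"
```

```text
time: 28.55
position: [0.5063, 0.2413, 0.1996]
eef_rot: [-3.139, -0.0, 1.601]
ft_force: [-0.4, 0.3, -0.5]
grip_width: 0.0393
grasp_force: 20.0
time: 28.68
position: [0.5066, 0.2381, 0.1999]
eef_rot: [-3.139, 0.001, 1.598]
ft_force: [-0.4, 0.8, 0.0]
grip_width: 0.0392
grasp_force: 20.0
(array([-1.000e-01,  3.800e+00,  1.379e+02]), np.float64(0.001))
```

```bash
python3 -m crank '[[30,[0,4,45],0],[30,[0,0,45],0],[30,[0,0,45],0],[30,[0,0,0],0],[30,[0,0,0],0],[52,[0,0,0],0],[52,[0,0,0],0],[52,[0,0,0],0],[60,[0,0,-50],0],[60,[0,0,-50],0],[60,[-30,0,-40],0],[60,[-30,-5,0],0]]' 
python3 -m crank '[[60,[-56,-3,0],0],[60,[-56,-3,0],0],[60,[-56,0,0],0],[60,[-56,0,0],0],[60,[-56,0,0],0],[60,[-56,0,0],0],[60,[-56,10,0],0],[60,[-56,10,0],0],[60,[-56,10,0],0],[60,[-56,10,0],0],[60,[0,0,0],0],[60,[0,0,0],0]]'
python3 -c "
from h import *
print(plan([.561,-.399,.002],1.66));tiles('wrist');tiles('top')"
```

```text
time: 30.18
position: [0.5105, 0.1784, 0.2109]
eef_rot: [3.133, -0.001, 1.599]
ft_force: [-0.9, 0.4, -0.4]
grip_width: 0.06
grasp_force: 0.0
time: 31.68
position: [0.5569, -0.3798, 0.2058]
eef_rot: [-3.141, -0.001, 1.598]
ft_force: [0.2, -0.2, 0.1]
grip_width: 0.0601
grasp_force: 0.0
(array([-19.6,   3.7, 203.8]), np.float64(-0.062))
wrist [ 562. -399.] [40. 40.] ang 5.0
wrist [ 820. -143.] [55. 35.] ang 16.6
top [423. 334.] [36. 31.] ang 2.2
top [513. 237.] [31. 28.] ang 1.7
```

```bash
python3 -m crank '[[60,[-20,5,0],-0.062],[60,[0,0,45],0],[60,[0,0,50],0],[60,[0,0,50],0],[60,[0,0,30],0],[60,[0,0,0],0]]' 
python3 -c "
from h import *
print(plan([.562,-.399,.002],1.66))"
```

```text
time: 32.52
position: [0.5613, -0.3971, 0.0287]
eef_rot: [-3.138, -0.005, 1.661]
ft_force: [-0.1, 0.1, 1.2]
grip_width: 0.06
grasp_force: 0.0
(array([-2. ,  0.6, 26.7]), np.float64(0.001))
```

```bash
python3 -m crank '[[60,[-2,0,15],0],[60,[0,0,12],0],[60,[0,0,0],0],[30,[0,0,0],0],[30,[0,0,0],0],[30,[0,0,0],0],[30,[0,0,0],0],[30,[0,0,-48],0.062],[30,[0,0,-50],0],[30,[0,0,-50],0],[30,[0,0,-50],0],[30,[0,0,0],0]]'
python3 -m crank '[[30,[54,-20,0],0],[30,[54,-20,0],0],[30,[54,-20,0],0],[30,[54,-15,0],0],[30,[54,-10,0],0],[30,[54,-10,0],0],[30,[54,-5,0],0],[30,[54,-5,0],0],[30,[54,-4,0],0],[30,[54,-4,0],0],[30,[54,-4,0],0],[30,[44,0,0],0]]' 
python3 -m crank '[[30,[0,0,0],0],[30,[0,0,0],0]]'
python3 -c "
from h import *
print(plan([.428,.236,.062],1.597))"
```

```text
time: 34.02
position: [0.565, -0.4043, 0.2085]
eef_rot: [3.135, 0.007, 1.598]
ft_force: [0.6, -0.1, -0.0]
grip_width: 0.0387
grasp_force: 20.0
time: 35.52
position: [0.4272, 0.2341, 0.201]
eef_rot: [-3.14, 0.0, 1.599]
ft_force: [-0.2, -0.5, -0.3]
grip_width: 0.038
grasp_force: 20.0
time: 35.78
position: [0.428, 0.2318, 0.2012]
eef_rot: [-3.14, 0.001, 1.598]
ft_force: [0.1, -0.4, 0.8]
grip_width: 0.0387
grasp_force: 20.0
(array([  4.3,   0.4, 139.2]), np.float64(0.001))
```

Drop it, back off along −y and look at the pan.

```bash
python3 -m crank '[[30,[4,0,45],0],[30,[0,0,45],0],[30,[0,0,45],0],[30,[0,0,0],0],[30,[0,0,0],0],[52,[0,0,0],0],[52,[0,0,0],0],[52,[0,0,0],0],[60,[0,0,-50],0],[60,[0,0,-50],0],[60,[-20,0,-50],0],[60,[-30,0,0],0]]' 
python3 -m crank '[[60,[0,0,0],0],[60,[0,0,0],0]]'
python3 -c "
from h import *
snap('wrist','w5');c=snap('top','t5')
h=cv2.cvtColor(c['image'],cv2.COLOR_BGR2HSV)
print('orange outside pan');tiles('top',c)"
```

```text
time: 37.28
position: [0.4326, 0.1869, 0.2223]
eef_rot: [3.132, -0.001, 1.6]
ft_force: [1.7, -0.0, -0.0]
grip_width: 0.0598
grasp_force: 0.0
time: 37.52
position: [0.4296, 0.1868, 0.2169]
eef_rot: [-3.141, -0.0, 1.597]
ft_force: [-0.3, 1.4, -0.5]
grip_width: 0.0601
grasp_force: 0.0
orange outside pan
top [501. 334.] [52. 31.] ang 0.5
```

View pics/w5.png

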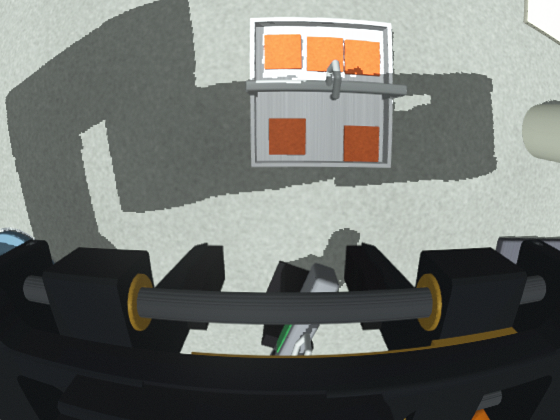

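All five tiles lie flat in the pan: three in the +y half at (283,52), (323,54) and (361,57), two in the −y half at (287,137) and (361,143). Now I'll back off to view the scale with the wrist camera.

```bash
python3 -m crank '[[60,[-55,0,0],0],[60,[-55,0,0],0],[60,[-55,0,0],0],[60,[-55,0,0],0],[60,[-55,0,0],0],[60,[-55,0,0],0],[60,[0,0,0],0],[60,[0,0,0],0]]' 
python3 -c "
from h import *
snap('wrist','w6')"
```

```text
time: 38.62
position: [0.4387, -0.1425, 0.2166]
eef_rot: [-3.14, -0.002, 1.598]
ft_force: [-1.0, -0.5, -0.1]
grip_width: 0.06
grasp_force: 0.0
```

View pics/w6.png

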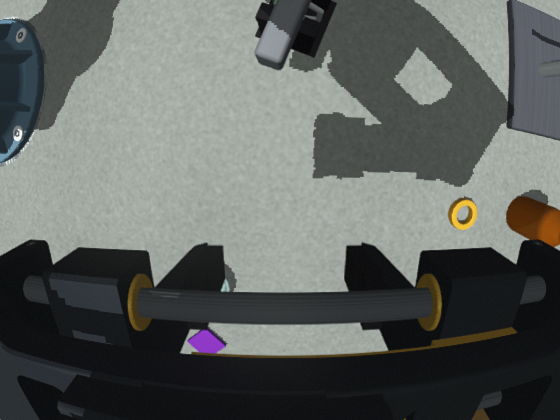

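The scale's near end is at (285,45) and the rest is out of frame, so I move closer and measure its ends.

```bash
python3 -m crank '[[60,[45,0,0],0],[60,[45,0,0],0],[60,[45,0,0],0],[60,[0,0,0],0],[60,[0,0,0],0]]' 
python3 -c "
from h import *
snap('wrist','w7');im=load('w7')['image'];cv2.imwrite('pics/w7c.png',cv2.resize(im[0:260,170:420],(577,600),interpolation=2))"
```

```text
time: 39.3
position: [0.4351, -0.0077, 0.2173]
eef_rot: [3.141, 0.0, 1.601]
ft_force: [0.5, -0.2, 0.4]
grip_width: 0.0598
grasp_force: 0.0
```

View pics/w7c.png

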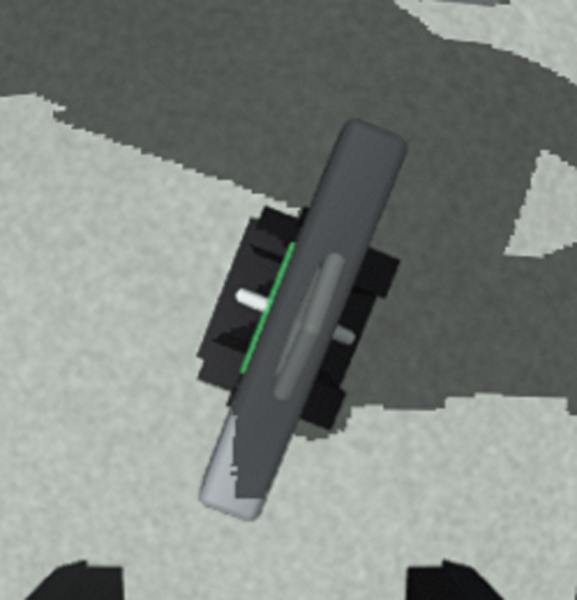

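```bash
python3 -c "
from h import *
c=load('w7');f=lambda x,y,z:onz(c,170+x/2.308,y/2.308,z,True)
n=f(230,508,.104);a=f(380,127,.104);print(n,a,(n+a)/2,np.linalg.norm(a-n),np.degrees(np.arctan2(-(a-n)[0],(a-n)[1])))
print('eye wire top',f(336,260,.15),f(284,392,.15),'width',np.linalg.norm(f(350,118,.104)-f(408,142,.104)))
d=(a-n)/np.linalg.norm(a-n);g=(a+n)/2+d*.061;print(g,plan([g[0],g[1],.18],np.arctan2(d[1],d[0])),np.arctan2(d[1],d[0]))
"
```

```text
[ 0.42347227 -0.0216706   0.104     ] [0.47161558 0.11588111 0.104     ] [0.44754392 0.04710526 0.104     ] 0.14573349177178227 -19.290123803805695
eye wire top [0.45338324 0.06570815 0.15      ] [0.43996564 0.02729435 0.15      ] width 0.0216564690592572
[0.46769538 0.10468059 0.104     ] (array([112.1,  35.6,  37.3]), np.float64(0.365)) 1.2341201533011545
```

```bash
python3 -m crank '[[55,[38,12,0],0],[55,[38,12,0],0],[55,[38,12,0],0],[55,[0,0,0],0.181],[55,[0,0,0],0.181],[55,[0,0,40],0],[55,[0,0,20],0],[55,[0,0,0],0],[55,[0,0,0],0]]' 
python3 -c "
from h import *
print(plan([.468,.1065,.07],1.239))"
```

```text
time: 40.48
position: [0.4689, 0.1058, 0.1581]
eef_rot: [3.141, -0.0, 1.235]
ft_force: [-0.0, 0.1, 0.2]
grip_width: 0.0553
grasp_force: 0.0
(array([ 0.3, -1.2, 88.1]), np.float64(-0.004))
```

```bash
python3 -m crank '[[50,[0,0,40],0],[50,[0,0,30],0],[50,[0,0,17],0],[50,[0,0,0],0],[15,[0,0,0],0],[15,[0,0,0],0],[15,[0,0,0],0],[15,[0,0,0],0],[15,[0,0,0],0]]' 40
```

```text
time: 41.6
position: [0.4687, 0.1064, 0.0711]
eef_rot: [3.14, -0.0, 1.236]
ft_force: [-1.4, 0.3, 6.5]
grip_width: 0.0237
grasp_force: 39.9
```

```bash
python3 -m crank '[[15,[0,0,0],0],[15,[0,0,-20],0],[15,[0,0,-30],0],[15,[0,0,-40],0],[15,[0,0,-45],0],[15,[0,0,-45],0],[15,[0,0,-10],0],[15,[0,0,0],0],[15,[0,0,0],0],[15,[0,0,0],0]]' 60
python3 -c "
from h import *
snap('wrist','w8');c=snap('scene','s8');cv2.imwrite('pics/s8c.png',cv2.resize(c['image'][150:370,200:490],(790,600),interpolation=2))
print(state()['torque'])"
```

```text
time: 42.85
position: [0.4672, 0.1064, 0.2584]
eef_rot: [-3.138, 0.001, 1.236]
ft_force: [0.2, -0.8, -2.8]
grip_width: 0.0235
grasp_force: 59.9
[ 0.06937994  0.06103475 -0.00250592]
```

View pics/s8c.png

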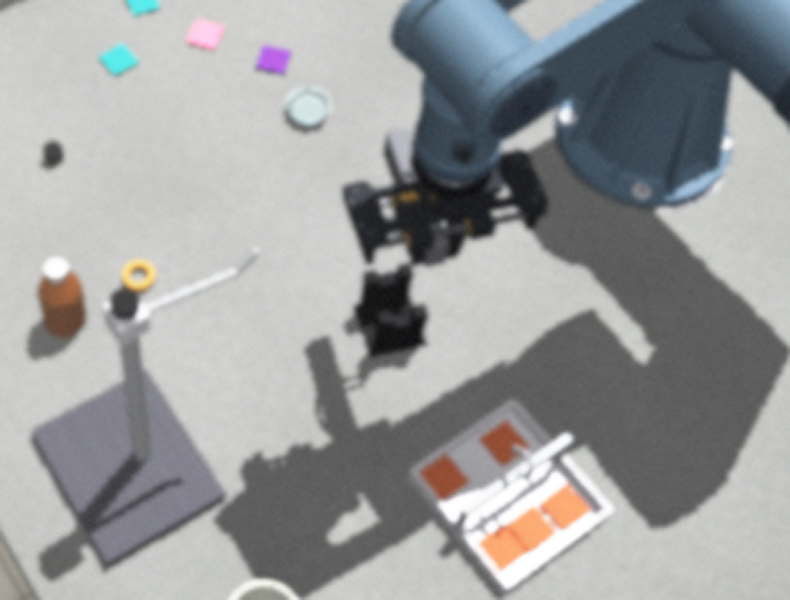

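The scene view shows the scale held, with its far end at crop (400,155) and the pan and tiles intact. The stand's arm tip is at (258,250). I check the held tilt by prediction and plan the approach to the hook.

```bash
python3 -c "
from h import *
c=load('s8');s=state();p=s['position'];y=s['eef_rot'][2];tx=np.array([np.cos(y),np.sin(y),0]);ty=np.array([np.sin(y),-np.cos(y),0])
for t in(-.1,0,.1):
  for o in(-.012,.012):
    for z in(-.007,.033):
      # rotation about grasp point (z+.019), tilt lowers far end
      q=p+[0,0,.019];rx,rz=-.139,z-.019
      w=q+tx*(rx*np.cos(t)+rz*np.sin(t))+[0,0,rz*np.cos(t)+rx*np.sin(t)]+ty*o
      u=proj(c,w);print(t,o,z,((u-[200,150])*2.725).round())
im=c['image'];cv2.imwrite('pics/s8d.png',cv2.resize(im[185:245,320:400],(800,600),interpolation=2))
# approach pose: scale yaw = stand yaw -1deg, center at seat-x -45
print(plan([.60,.0345+.064,.25],1.571-.015))
"
```

```text
-0.1 -0.012 -0.007 [402. 140.]
-0.1 -0.012 0.033 [405. 114.]
-0.1 0.012 -0.007 [380. 144.]
-0.1 0.012 0.033 [383. 118.]
0 -0.012 -0.007 [399. 145.]
0 -0.012 0.033 [403. 123.]
0 0.012 -0.007 [378. 149.]
0 0.012 0.033 [382. 127.]
0.1 -0.012 -0.007 [398. 151.]
0.1 -0.012 0.033 [403. 132.]
0.1 0.012 -0.007 [377. 155.]
0.1 0.012 0.033 [381. 136.]
(array([ 36.1, 127.7,   8.8]), np.float64(-0.32))
```

View pics/s8d.png

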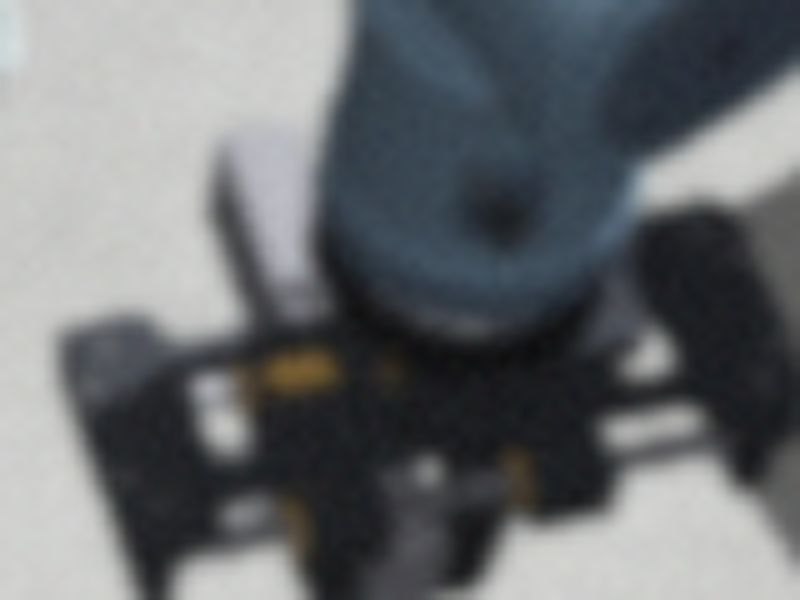

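The tilt of the held scale is small, about 0.05 rad. Now to the pre-insert point in front of the hook tip.

```bash
python3 -m crank '[[15,[0,0,0],-0.16],[15,[0,0,0],-0.16],[15,[-7,40,2],0],[15,[0,40,0],0],[15,[0,40,0],0],[15,[0,15,0],0],[15,[0,5,0],0],[15,[0,0,0],0],[15,[0,0,0],0]]' 60
python3 -c "
from h import *
print(plan([.611,.097,.254],1.556))
c=snap('scene','s9');t=snap('top','t9');cv2.imwrite('pics/s9c.png',np.hstack([cv2.resize(c['image'][190:290,240:340],(400,400),interpolation=2),cv2.resize(t['image'][120:220,180:280],(400,400),interpolation=2)]))"
```

```text
time: 44.08
position: [0.6073, 0.0974, 0.2582]
eef_rot: [-3.141, -0.0, 1.556]
ft_force: [0.1, 0.2, -1.7]
grip_width: 0.0236
grasp_force: 59.9
(array([-0.4,  3.7,  4.2]), np.float64(-0.0))
```

View pics/s9c.png

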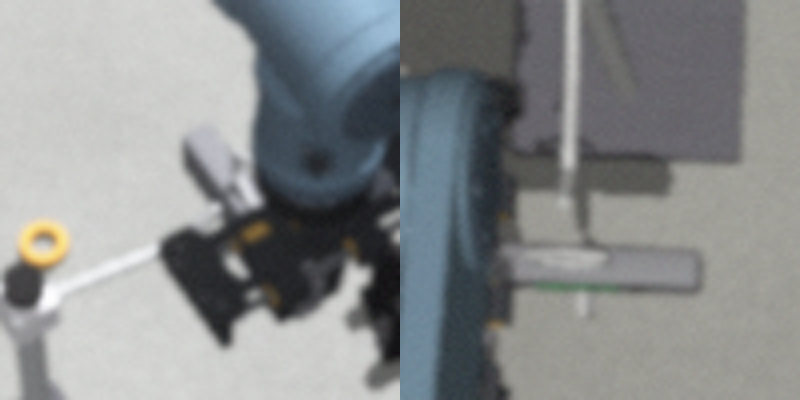

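The top crop shows the scale's eye centred at u≈222, in line with the hook arm (crop x 568, u≈222), with the bar clear and nothing in contact. I've viewed more pictures than allowed by now, so from here I work by numbers only. Inserting.

```bash
python3 -m crank '[[15,[0,0,4],0],[15,[0,12,0],0],[15,[0,12,0],0],[15,[0,12,0],0],[15,[0,12,0],0],[15,[0,3,0],0],[15,[0,0,0],0],[15,[0,0,0],0]]' 60
```

```text
time: 45.18
position: [0.6587, 0.0966, 0.2543]
eef_rot: [-3.141, -0.0, 1.556]
ft_force: [1.2, 0.5, -1.8]
grip_width: 0.0236
grasp_force: 59.9
```

```bash
python3 -m crank '[[15,[0,0,8],0],[15,[0,0,8],0],[15,[0,0,4],0],[15,[0,0,0],0],[15,[0,0,0],0]]' 60
python3 -m crank '[[15,[0,0,2.5],0],[15,[0,0,0],0],[15,[0,0,0],0]]' 60
python3 -m crank '[[15,[0,0,2.5],0],[15,[0,0,0],0],[15,[0,0,0],0]]' 60
```

```text
time: 45.8
position: [0.659, 0.0965, 0.2344]
eef_rot: [-3.142, 0.0, 1.556]
ft_force: [-0.2, 0.6, -2.1]
grip_width: 0.0234
grasp_force: 59.9
time: 46.18
position: [0.6595, 0.0966, 0.2323]
eef_rot: [3.14, -0.0, 1.556]
ft_force: [3.2, 0.8, 0.2]
grip_width: 0.0236
grasp_force: 59.9
time: 46.55
position: [0.66, 0.0965, 0.2307]
eef_rot: [3.138, 0.0, 1.556]
ft_force: [4.1, 1.1, 5.5]
grip_width: 0.0236
grasp_force: 59.9
```

```bash
python3 -m crank '[[15,[0,0,-2],0],[15,[0,5,0],0],[15,[0,0,0],0],[15,[0,0,2],0],[15,[0,0,0],0],[15,[0,0,0],0]]' 60
python3 -m crank '[[15,[0,0,2.5],0],[15,[0,0,0],0],[15,[0,0,0],0]]' 60
```

```text
time: 47.3
position: [0.6639, 0.0965, 0.2293]
eef_rot: [-3.142, 0.0, 1.556]
ft_force: [0.0, 0.4, 0.8]
grip_width: 0.0235
grasp_force: 59.9
time: 47.68
position: [0.6645, 0.0965, 0.2281]
eef_rot: [3.14, 0.0, 1.556]
ft_force: [-1.4, -0.2, 5.6]
grip_width: 0.0235
grasp_force: 59.9
```

```bash
python3 -m crank '[[26,[0,0,0],0],[30,[0,0,0],0],[36,[0,0,0],0],[46,[0,0,0],0],[46,[0,0,0],0],[46,[0,0,0],0],[46,[0,0,0],0]]' 
python3 -c "
from h import *
c=snap('top','t10');h=cv2.cvtColor(c['image'],cv2.COLOR_BGR2HSV);print(h[165:178,225:250:6].tolist()[::4])"
```

```text
time: 48.55
position: [0.664, 0.0965, 0.2268]
eef_rot: [-3.142, 0.0, 1.556]
ft_force: [0.8, -0.3, 0.4]
grip_width: 0.0457
grasp_force: 0.0
[[[150, 3, 161], [120, 4, 139], [140, 5, 143], [120, 5, 143], [140, 5, 143]], [[77, 15, 121], [80, 6, 130], [90, 4, 130], [113, 8, 135], [120, 4, 139]], [[35, 10, 152], [36, 17, 147], [25, 11, 143], [21, 12, 143], [30, 13, 139]], [[30, 7, 150], [23, 13, 156], [30, 6, 157], [34, 13, 160], [35, 10, 160]]]
```

```bash
python3 -m crank '[[46,[25,0,0],0],[46,[45,0,0],0],[46,[50,0,0],0],[46,[40,-40,-10],0],[46,[20,-50,0],0],[46,[0,-50,0],0],[46,[0,-50,0],0],[46,[0,0,0],-0.18],[46,[0,0,0],-0.18],[46,[0,0,0],-0.18],[46,[0,0,0],-0.18],[46,[0,0,0],-0.18]]' 
python3 -m crank '[[46,[0,0,0],-0.18],[46,[0,0,0],-0.18],[46,[0,0,0],-0.18],[46,[0,0,0],-0.175],[46,[0,0,0],0]]' 
python3 -c "
from h import *
a=load('top0')['image'];c=snap('top','t11');b=c['image']
z=(slice(150,205),slice(190,275))
d=cv2.absdiff(a,b)[z].max(2);m=(d>22).astype(np.uint8)
for r in m[:,::1]: print(''.join('.#'[x] for x in r))
print(plan([.468-.058,.287,.25],3.17))"
```

```text
time: 50.1
position: [0.4767, 0.2793, 0.237]
eef_rot: [3.141, 0.0, 2.462]
ft_force: [-1.0, 0.3, 1.0]
grip_width: 0.0459
grasp_force: 0.0
time: 50.72
position: [0.4767, 0.2793, 0.2369]
eef_rot: [3.142, 0.0, -3.114]
ft_force: [0.2, -0.0, 0.7]
grip_width: 0.0459
grasp_force: 0.0
.........#####################.....#######################...........................
..........####################.....#######################...........................
..........####################.....########################..........................
..................############.....#######################...........................
..................##########.#.....#######################...........................
...................................##...##################...........................
...................................#.................................................
...................................#.................................................
.....................................................................................
......##############.####......###.........#.#...
[... 3257 characters left out ...]
...............................................
.....................................................................................
.....................................................................................
.....................................................................................
.....................................................................................
.....................................................................................
.....................................................................................
.....................................................................................
(array([ 66.5,   9.4, -13.1]), np.float64(-0.003))
```

```bash
python3 -c "
from h import *
c=load('t11')
print(onz(c,224.3,165.3,.259),onz(c,194.8,164.3,.259),onz(c,254.3,166,.259))
c=snap('scene','s11');a=load('scene0')['image'];d=cv2.absdiff(a,c['image']).max(2)
print('pred loop bottom',proj(c,[.663,.0345,.168]),'bar ends',[proj(c,[.663,.0345+s*.075,.239]).round() for s in(-1,1)])
m=(d>22).astype(np.uint8)[205:300:2,215:330]
for r in m: print(''.join('.#'[x] for x in r))
"
```

```text
[0.65981455 0.03572154 0.259     ] [0.66166876 0.10897821 0.259     ] [ 0.65872479 -0.03872946  0.259     ]
pred loop bottom [284.56223148 272.25911447] bar ends [array([270., 240.]), array([300., 280.])]
........................................................########...................................................
..........................................................###......................................................
...................................................................................................................
................................................................................................###................
..........................................................................................###########..............
........................................................................................##############.............
........................................................................................###############............
...................................................................................
[... 3972 characters left out ...]
....
...................................................................................................................
...................................................................................................................
...................................................................................................................
...................................................................................................................
...................................................................................................................
...................................................................................................................
```

The scale hangs level: bar centre (0.660, 0.036), yaw about −1°, ends matching the 150 mm bar. Next, grip the pan's crossbar near its robot-side end, about 67 mm from the hook, so the gripper's body stays clear of the stand's tip.

```bash
python3 -m crank '[[46,[38,5,0],0],[46,[38,5,0],0],[46,[0,0,0],0],[46,[0,0,40],0],[46,[0,0,40],0],[46,[0,0,40],0],[46,[0,0,0],0],[46,[0,0,0],0]]' 
python3 -c "
from h import *
print(plan([.4005,.2875,.045],3.171));c=snap('wrist','w12')
c=load('scene0');print(proj(c,[.4675,.2895,.121]))"
```

```text
time: 51.82
position: [0.4018, 0.2874, 0.1181]
eef_rot: [3.141, 0.002, -3.113]
ft_force: [1.2, -0.0, 0.7]
grip_width: 0.046
grasp_force: 0.0
(array([ 1.4,  0.1, 73.1]), np.float64(-0.001))
[392.0648494  314.40801251]
```

```bash
python3 -m crank '[[46,[0,0,40],0],[46,[0,0,30],0],[46,[0,0,3],0],[46,[0,0,0],0],[5,[0,0,0],0],[5,[0,0,0],0],[5,[0,0,0],0],[5,[0,0,0],0],[5,[0,0,0],0],[5,[0,0,0],0]]' 60
```

```text
time: 53.12
position: [0.4006, 0.2873, 0.0441]
eef_rot: [3.141, 0.0, -3.112]
ft_force: [-1.5, 1.5, 3.9]
grip_width: 0.0091
grasp_force: 60.0
```

```bash
python3 -m crank '[[5,[0,0,-5],0],[5,[0,0,-10],0],[5,[0,0,-15],0],[5,[0,0,-20],0],[5,[0,0,-20],0],[5,[0,0,-15],0],[5,[0,0,-5],0],[5,[0,0,0],0],[5,[0,0,0],0],[5,[0,0,0],0]]' 60
python3 -c "
from h import *
s=state();print(s['torque'],s['ft_force']);c=snap('scene','s13');a=load('s11')['image']
h=cv2.cvtColor(c['image'],cv2.COLOR_BGR2HSV)
for k in cv2.findContours(cv2.inRange(h,(3,100,60),(16,255,255)),0,2)[0]:
  if cv2.contourArea(k)>15:print('orange',cv2.boundingRect(k),cv2.contourArea(k))
w=cv2.inRange(h,(0,0,200),(180,50,255))[260:400,320:460]
for k in cv2.findContours(w,0,2)[0]:
  if cv2.contourArea(k)>40:print('white',(np.array(cv2.boxPoints(cv2.minAreaRect(k)))+[320,260]).round().tolist())
dz=.09
for t in(0,.1,.2): # pan tilts far (+x) end down about grasp
  g=np.array([.4006,.2873,.062+dz])
  def P(px,py,pz):
    r=np.array([px+.067,0,pz-.062]);return proj(c,g+[r[0]*np.cos(t)+r[2]*np.sin(t),py,r[2]*np.cos(t)-r[0]*np.sin(t)]).round().tolist()
  print(t,[P(x,y,.028) for x,y in((.075,.08),(.075,-.08),(-.075,.08),(-.075,-.08))],'bar far end',P(.075,0,.069),'hook',P(0,0,.121),'tiles',P(.043,.044,.01),P(0,.044,.01),P(-.045,.044,.01))
"
```

```text
time: 54.38
position: [0.4, 0.2869, 0.1331]
eef_rot: [-3.141, -0.001, -3.112]
ft_force: [-0.4, 0.1, -3.5]
grip_width: 0.0092
grasp_force: 60.0
[-0.02662094  0.20380639 -0.03354367] [-0.3624071   0.13503525 -3.5428796 ]
orange (90, 349, 22, 11) 29.0
orange (111, 348, 8, 9) 16.5
orange (120, 339, 17, 13) 66.0
orange (381, 323, 29, 24) 318.0
orange (404, 315, 18, 16) 145.0
orange (359, 304, 16, 15) 131.0
orange (0, 294, 9, 9) 22.0
orange (382, 292, 15, 15) 107.5
orange (105, 268, 16, 30) 62.0
orange (0, 259, 134, 124) 7926.0
orange (215, 251, 15, 22) 213.5
orange (87, 217, 10, 23) 16.5
orange (70, 214, 10, 27) 18.5
orange (61, 189, 11, 15) 24.0
orange (148, 171, 19, 19) 41.0
orange (0, 112, 83, 42) 837.0
white [[413.0, 331.0], [429.0, 320.0], [432.0, 324.0], [416.0, 336.0]]
white [[352.0, 308.0], [389.0, 276.0], [405.0, 295.0], [367.0, 326.0]]
0 [[389.0, 352.0], [353.0, 306.0], [431.0, 323.0], [394.0, 280.0]] bar far end [373.0, 322.0] hook [397.0, 300.0] tiles [388.0, 337.0] [400.0, 329.0] [413.0, 321.0]
0.1 [[389.0, 353.0], [353.0, 307.0], [432.0, 322.0], [394.0, 279.0]] bar far end [372.0, 324.0] hook [395.0, 302.0] tiles [389.0, 338.0] [401.0, 329.0] [414.0, 320.0]
0.2 [[390.0, 353.0], [354.0, 308.0], [433.0, 322.0], [395.0, 279.0]] bar far end [371.0, 326.0] hook [393.0, 304.0] tiles [391.0, 338.0] [403.0, 329.0] [415.0, 320.0]
```

```bash
python3 -c "
from h import *
def dump(c,p,r=11):
  u,v=map(int,p.round());g=cv2.cvtColor(c['image'],cv2.COLOR_BGR2GRAY)[v-r:v+r+1,u-r-4:u+r+5]
  print('rows from',v-r,'cols from',u-r-4)
  for q in g:print(''.join(' .:-=+*#%@'[9-min(9,x//26)] for x in q))
t=snap('top','t13');s=load('s13')
z=np.array([.4006+.067,.289,.121+.089]);print(proj(t,z),proj(s,z));dump(t,proj(t,z));dump(s,proj(s,z))
print(proj(t,[.543,.2915,.155]),'far bar end, far rim',proj(t,[.5425,.30,.117]))
g=cv2.cvtColor(t['image'],cv2.COLOR_BGR2GRAY);print(g[205:240,110:150:8].T.tolist())
"
```

```text
[126.58266201 241.99669219] [397.71831739 300.45603656]
rows from 231 cols from 112
--+++===++************++**++===
==+*++==++************++**++===
=+**++==+*************++**++===
++**+===+*************++**++===
++**+===+*************++**++===
++**+=-=+*************++**++===
++**+==++*************++**++===
++**+==++*************++**++===
++**++=++*************+***++===
++**++=++*****************++===
++**++=++*****************++===
++**+==++*****************+====
++**+==++***+*************++===
=+**++=++*****************+====
=+**+==++*************++**++===
=+**++=++*************++**++===
=+**++=++*************++**+====
=+**+==+++++++++++++++++**+====
=+*++===++++++++++++++++**+====
++*++==+++++++++++++++++**++===
****+=+++++++*********++**++===
##**+=++**************++**++===
%#*+===+******************++===
rows from 289 cols from 383
 .:::   .-==+++++*#%%%%%###%%@@
.:-:.   .-===+++++*#%%%%###%%%%
----:..:-=====+++++*#%%%%#%%%%%
=======+++=====+++++*#%%%%%#%%%
==++++****+=====+++++*#%%%%%#%%
=++********+=====++++*#%%@%%%%%
+**********++====++++*#%@@%%%%%
************++====+++*#%%%%%
[... 685 characters left out ...]
2, 149, 152, 152, 152, 149, 150, 151, 152, 147, 150], [108, 101, 101, 97, 93, 86, 88, 87, 82, 86, 87, 105, 115, 122, 131, 135, 137, 136, 132, 137, 134, 134, 135, 135, 136, 133, 133, 134, 133, 134, 146, 160, 145, 134, 133], [86, 87, 84, 85, 85, 87, 88, 91, 87, 89, 92, 112, 123, 123, 123, 106, 93, 87, 86, 86, 84, 85, 85, 84, 85, 86, 85, 88, 86, 86, 87, 89, 87, 84, 85], [84, 88, 86, 85, 86, 85, 87, 87, 91, 96, 109, 120, 135, 145, 140, 121, 114, 118, 118, 108, 108, 107, 107, 109, 105, 105, 107, 107, 107, 106, 108, 106, 105, 104, 105], [85, 87, 89, 85, 86, 87, 82, 85, 82, 85, 89, 97, 95, 123, 160, 164, 157, 152, 151, 150, 142, 138, 136, 135, 136, 132, 134, 132, 132, 134, 136, 132, 132, 133, 133]]
```

```bash
python3 -c "
from h import *
c=snap('wrist','w13')
def fp(p):
  q=c['pose'][:3,:3].T@(np.array(p)-c['pose'][:3,3]);x,y,z=q[0],-q[1],-q[2];r=np.hypot(x,y);th=np.arctan2(r,z);return np.array([c['cx']+c['fx']*th*x/r,c['cy']+c['fy']*th*y/r])
g=cv2.cvtColor(c['image'],cv2.COLOR_BGR2GRAY)
pos=state()['position'];G=pos+[0,0,.018]
for py in(-.06,.06):
  for t in(0,.1,.2):
    o=[]
    for px,pz in((-.075,.028),(-.071,.028),(-.075,0)):
      r=np.array([px+.067,0,pz-.062]);o.append(fp(G+[r[0]*np.cos(t)+r[2]*np.sin(t),py,r[2]*np.cos(t)-r[0]*np.sin(t)]).round(1).tolist())
    print(py,t,o)
  u=int(o[0][0]);v=int(o[0][1]);print(u,v-20,g[v-20:v+35,u].tolist())
"
```

```text
-0.06 0 [[177.6, 232.4], [178.1, 239.3], [191.2, 218.1]]
-0.06 0.1 [[176.7, 227.2], [177.4, 233.9], [190.2, 209.1]]
-0.06 0.2 [[175.5, 222.1], [176.5, 228.6], [189.0, 200.3]]
175 202 [201, 201, 202, 202, 202, 206, 209, 213, 212, 211, 207, 207, 209, 211, 214, 212, 201, 135, 126, 125, 128, 128, 125, 126, 126, 126, 125, 124, 128, 159, 174, 175, 174, 173, 173, 172, 172, 198, 255, 255, 255, 255, 255, 255, 255, 255, 255, 233, 151, 85, 40, 40, 41, 42, 42]
0.06 0 [[395.4, 238.3], [394.5, 245.0], [381.5, 223.4]]
0.06 0.1 [[396.8, 233.1], [395.6, 239.7], [383.0, 214.5]]
0.06 0.2 [[398.3, 228.2], [396.9, 234.6], [384.8, 205.8]]
398 208 [211, 214, 214, 216, 216, 215, 212, 213, 214, 213, 197, 192, 196, 194, 199, 198, 199, 201, 201, 198, 196, 205, 249, 255, 254, 254, 254, 254, 255, 237, 255, 255, 254, 254, 254, 254, 254, 254, 254, 254, 254, 255, 255, 192, 44, 18, 22, 26, 22, 23, 23, 23, 24, 24, 24]
```

The pan's near wall and rim in the wrist image match the level prediction, so the tilt is about 0. Carrying it towards the stand, with a detour clear of the mug.

```bash
python3 -m crank '[[5,[-6,-3,0],0.025],[5,[-14,-5,0],0.025],[5,[-20,-8,0],0],[5,[-20,-8,0],0],[5,[-20,-8,0],0],[5,[-20,-8,0],0],[5,[-20,-12,0],0],[5,[-10,-20,0],0],[5,[0,-20,0],0],[5,[0,-20,0],0],[5,[0,-10,0],0],[5,[0,0,0],0]]' 60
python3 -c "
from h import *
print(plan([.592,.097,.125],3.122))"
```

```text
time: 56.02
position: [0.528, 0.1624, 0.1339]
eef_rot: [3.141, 0.0, 3.12]
ft_force: [-0.3, 0.0, -3.0]
grip_width: 0.0092
grasp_force: 60.0
(array([-65.4, -64. ,   8.9]), np.float64(-0.002))
```

```bash
python3 -m crank '[[5,[0,-8,4],0],[5,[-5,-18,4],0],[5,[-10,-18,0],0],[5,[-15,-14,0],0],[5,[-15,-6,0],0],[5,[-14,0,0],0],[5,[-6,0,0],0],[5,[0,0,0],0],[5,[0,0,0],0]]' 60
python3 -c "
from h import *
print(plan([.592,.097,.125],3.122));s=snap('scene','s14');t=snap('top','t14')
a=cv2.absdiff(load('top0')['image'],t['image']).max(2);m=(a>22).astype(np.uint8)[155:180,185:265]
for r in m:print(''.join('.#'[x] for x in r))"
```

```text
time: 57.15
position: [0.5912, 0.0982, 0.1255]
eef_rot: [3.142, -0.001, 3.122]
ft_force: [-0.5, -0.6, -4.0]
grip_width: 0.0092
grasp_force: 60.0
(array([-0.8, -1.2,  0.5]), np.float64(-0.0))
###...###############.......#######......#####....####..######..................
###..################......########.....##############..........................
###..#################.....########.....##############..........................
###..##################.....#######......#############..........................
###.#######################.....###..#....##########............................
###..##########################..##...........######################............
###############################........##.......#####################...........
###############################...................#.#.###############...........
###############################.................#.......###....#....#...........
################################................#...................#...........
################################................................................
##################
[... 415 characters left out ...]
######....###############################...........
##################################....#..##########........#########............
#################################..........###.###..##..........................
###################################..#.....#........##..........................
#################################..#.......##.......##..........................
#################################.......#...#...#...##..........................
#################################..#####............##..........................
#################################..#####....#.......##..........................
#################################.#######.......#..###..........................
```

```bash
python3 -m crank '[[5,[0,-10,0],0],[5,[0,-15,0],0],[5,[0,-10,0],0],[5,[0,-5,0],0],[5,[0,0,0],0]]' 60
python3 -m crank '[[5,[0,-4,0],0],[5,[0,-4,0],0],[5,[0,-4,0],0],[5,[0,-4,0],0],[5,[0,-4,0],0],[5,[0,-1,0],0],[5,[0,0,0],0],[5,[0,0,0],0]]' 60
python3 -c "
from h import *
t=snap('top','t15')
a=cv2.absdiff(load('top0')['image'],t['image']).max(2);m=(a>22).astype(np.uint8)[155:180,220:265]
for r in m:print(''.join('.#'[x] for x in r))"
```

```text
time: 57.88
position: [0.591, 0.0571, 0.1258]
eef_rot: [3.141, 0.0, 3.12]
ft_force: [0.2, -0.1, -2.8]
grip_width: 0.0095
grasp_force: 60.0
time: 58.88
position: [0.5905, 0.0368, 0.1257]
eef_rot: [3.141, -0.0, 3.121]
ft_force: [-0.5, -0.1, -3.5]
grip_width: 0.0094
grasp_force: 60.0
#####.#......#######..########....#.######...
######......########..######.......#######...
#####......#########..####......##########...
#####.......####......###......###########...
####################..........############...
######################.###################...
#########################################....
#########################################....
########################.################....
#######################.#################....
#######################.#################....
########################.################....
#########################################....
#########################################....
#########################################....
#########################.##.############....
#########################....########.###....
###########################..#.#.#....###....
############################.#####.#..###....
#############################.###..#..###....
#############################...#.#...###....
#############################.........##.....
############################..#.......##.....
###########################..###......###....
##########################.....#..###.###....
```

```bash
python3 -m crank '[[5,[0,0,6],0],[5,[0,0,8],0],[5,[0,0,6],0],[5,[0,0,0],0],[5,[0,0,0],0]]' 60
python3 -m crank '[[5,[0,0,3],0],[5,[0,0,0],0],[5,[0,0,0],0]]' 60
python3 -m crank '[[5,[0,0,3],0],[5,[0,0,0],0],[5,[0,0,0],0]]' 60
```

```text
time: 59.55
position: [0.5905, 0.0367, 0.1057]
eef_rot: [3.142, -0.0, 3.121]
ft_force: [-0.5, 0.7, -3.1]
grip_width: 0.0093
grasp_force: 60.0
time: 59.92
position: [0.5906, 0.0367, 0.1029]
eef_rot: [-3.142, 0.0, 3.121]
ft_force: [-0.4, 0.9, -3.8]
grip_width: 0.0089
grasp_force: 60.0
time: 60.3
position: [0.5905, 0.0367, 0.0997]
eef_rot: [3.142, -0.0, 3.121]
ft_force: [0.5, -0.6, -4.4]
grip_width: 0.0093
grasp_force: 60.0
```

```bash
python3 -m crank '[[5,[0,0,2.5],0],[5,[0,0,0],0],[5,[0,0,0],0]]' 60
python3 -m crank '[[5,[0,0,2],0],[5,[0,0,0],0],[5,[0,0,0],0]]' 60
python3 -m crank '[[5,[0,0,2],0],[5,[0,0,0],0],[5,[0,0,0],0]]' 60
```

```text
time: 60.68
position: [0.5905, 0.0367, 0.0972]
eef_rot: [3.142, -0.0, 3.121]
ft_force: [-0.4, -0.7, -3.4]
grip_width: 0.0091
grasp_force: 60.0
time: 61.05
position: [0.5905, 0.0367, 0.0952]
eef_rot: [-3.142, -0.0, 3.121]
ft_force: [-0.2, 0.6, -2.5]
grip_width: 0.009
grasp_force: 60.0
time: 61.42
position: [0.5905, 0.0367, 0.0932]
eef_rot: [3.142, -0.0, 3.121]
ft_force: [0.7, -0.3, -3.1]
grip_width: 0.0094
grasp_force: 60.0
```

```bash
python3 -c "
from h import *
print(state()['torque'])"; python3 -m crank '[[5,[0,0,2],0],[5,[0,0,0],0],[5,[0,0,0],0]]' 60
python3 -m crank '[[5,[0,0,2],0],[5,[0,0,0],0],[5,[0,0,0],0]]' 60; python3 -c "
from h import *
print(state()['torque']);s=snap('scene','s16')
g=cv2.cvtColor(s['image'],cv2.COLOR_BGR2GRAY);print(proj(s,[.661,.0355,.168]),proj(s,[.656,.0355,.121+.046]))
for r in g[255:295,262:310]:print(''.join(' .:-=+*#%@'[9-min(9,x//26)] for x in r))"
```

```text
[ 0.05489857  0.24082058 -0.04947809]
time: 61.8
position: [0.5905, 0.0367, 0.0912]
eef_rot: [3.142, -0.0, 3.121]
ft_force: [0.2, 0.5, -3.2]
grip_width: 0.0096
grasp_force: 60.0
time: 62.18
position: [0.5905, 0.0367, 0.0892]
eef_rot: [3.142, -0.0, 3.121]
ft_force: [0.1, 0.1, -3.1]
grip_width: 0.0092
grasp_force: 60.0
[ 0.00619156  0.17664049 -0.01458837]
[285.33901777 272.18417767] [286.80178864 271.51707937]
***+=-... ...:-=++++++++=---==+##%%%%%%%%%%%#%%%
=+=-:.  ..:-==+****+++++++===+*#%%%%%%%%%%%%%%%%
::... ..:-=+********++++++++++*#%%%%%%%%%%%%%%%%
......:-=+***********+++++++++*##%%%%%%%%%%@%%%%
 ...:-=+****************++++++**###%%%%%%%%%%%%%
..::::-=+************************####%%%%%%%%%#%
:::::::--=+************************###%%%%%%%%%%
:::....::--=+************************###%%%%%%%%
:.......:::-=++************************###%%%%%%
.........::::-==+************************###%%%%
............::::-=************************####%%
..............  .-+******#******************###%
...........     .-=++*******#*****************##
..........    ..:-==+++****#*******************#
.
[... 572 characters left out ...]
=-:.   .-=++**
:::::::::--------:     :-=+++=-------::...:-==+*
::::::::::-------:   .:-=+++==---------::::---=+
::::::::::::.:----:.:-==++++=-------------::.:-+
:::::::::::   .--======+=====-------------:   :=
::::::::::.   .-==========----------------:   .-
:::::::::::.  :-===++===------------------:   .-
::::::::::::::-==++===--------------------:...:-
::::::...::--========-------------------------==
:::::....:-===-:::-----------------------==+++++
:::.....:===-:.  .:--------------------==++++*++
.....::-===-.    .:------------------===+++*****
   .:-===-:.    .:------------------==++++*****+
   :===-:.     .:------------------==+++********
   :==:.      .:--------------======++********+*
```

```bash
python3 -c "
from h import *
t2=snap('top','t16')
def mt(a,b,x,y,w,h,m=8):
  T=a[y:y+h,x:x+w];S=b[y-m:y+h+m,x-m:x+w+m];r=cv2.matchTemplate(S,T,5);_,v,_,l=cv2.minMaxLoc(r);return l[0]-m,l[1]-m,round(v,2)
s11=load('s11')['image'];t11=load('t11')['image']
for n in('s14','s16'):
  b=load(n)['image'];print(n,'-y end',mt(s11,b,258,228,20,22),'mid',mt(s11,b,270,240,18,18),'stand',mt(s11,b,215,235,20,20))
for n in('t14','t15','t16'):
  b=load(n)['image'];print(n,'-y end',mt(t11,b,240,154,22,24),'tip',mt(t11,b,214,150,14,22))
for n in('s11','s16'):
  print(n)
  g=cv2.cvtColor(load(n)['image'],cv2.COLOR_BGR2GRAY)
  for r in g[225:262,256:304]:print(''.join(' .:-=+*#%@'[9-min(9,x//26)] for x in r))
"
```

```text
s14 -y end (0, 0, 1.0) mid (0, 0, 1.0) stand (0, 0, 0.99)
s16 -y end (-8, 6, 0.77) mid (-8, 3, 0.61) stand (0, 0, 0.99)
t14 -y end (0, 0, 0.99) tip (0, -4, 0.77)
t15 -y end (1, -8, 0.41) tip (0, -8, 0.68)
t16 -y end (1, -8, 0.41) tip (0, -7, 0.76)
s11
::::::::::::::::::::::::::::::::::::::::::::::::
::::::::::::::::::::::::::::::::::::::::::::::::
::::::::::::::::::::::::::::::::::::::::::::::::
::::::::::::::::::::::::::::::::::::::::::::::::
::::::::::::::::::::::::::::::::::::::::::::::::
::::::::::::::::::::::::::::::::::::::::::::::::
::::::::::::::::::::::::::::::::::::::::::::::::
::::::::::::::::::::::::::::::::::::::::::::::::
::::::::::::::::::::::::::::::::::::::::::::::::
::::::::::::::::::::::::::::::::::::::::::::::::
::::::::::::::::::::::::::::::::::::::::::::::::
::::::::::::::::::::::::::::::::::::::::::::::::
::::::::::::::::::::::::::::::::::::::::::::::::
:::::::::::::::::--:::::::::::::::::::::::::::::
:::::::::::::::-----::::::::::::::::::::::::::::
::::::::::::---------:::::::::::::::::::::::::::
:::::::::::-----------:::::::::::::::..:::::::::
:::::::::::--==
[... 2081 characters left out ...]
+*#%###***####
..::--:::::::::-==-------==++++=++*##%%###***###
..:-==--::::::-=+++====-::-=+===+++*#%%%###****#
..:-++==-::::-=+**+++=-...:======++*#%%%%####***
..:=+*++==-::-=++*++=:.  .:----===++*#%%%%#####*
.::=+***++=----===-:... ..----:--===+*#%%%%%####
:::=+*****++=---:......::-==--:::-==+*#%%%%%%%##
:::-+******+=::..  ..:--==+++=-::-==+*#%%%%%%%%%
:::-=+***+=-... ...:-=++++++++=---==+##%%%%%%%%%
:.::-==+=-:.  ..:-==+****+++++++===+*#%%%%%%%%%%
....::::... ..:-=+********++++++++++*#%%%%%%%%%%
............:-=+***********+++++++++*##%%%%%%%%%
...    ...:-=+****************++++++**###%%%%%%%
.     ..::::-=+************************####%%%%%
   ...:::::::--=+************************###%%%%
```

```bash
python3 -c "
from h import *
for n in('t11','t15','t16'):
  print(n)
  im=load(n)['image'];g=cv2.cvtColor(im,cv2.COLOR_BGR2GRAY)
  for r in g[140:182,190:266]:print(''.join(' .:-=+*#%@'[9-min(9,x//26)] for x in r))
"
```

```text
t11
======-=======-==++***********+=:-=+*******+++++****+++***+***++****++++++++
=-=====-=========+*******####*+=:-=******+**++++******++**++*+*****+**+***++
==========+++++++********####*+=--=+*##******++++*********+*++++********++++
======-==+********############+=:-=+*####*******************++++***+****++++
===-=--==+*******#############+=:-=*#########*****#*#*********++***++**+*+++
====--===+*******#############+-:-=*####################***+**+**+***+****++
======-==+*******#############+-:-+*#####################***+++*+++*+**+*+++
=========+*******#############+-:-+*######################**++***+*++++**+++
=========+******##############+---+*######################**********+**++*++
=========+*******############*+-:-+*######################*******+*+*+*+**++
==--======******##############+---+*######################**+**++*+++*+*+++=
==-=======+******############*+---+#######################*******+**++**+++=
===--=====++++++**###########*+---+#######################*********+++**+++=
================+*###########*+-:-+#######################***+++++**++**++++
================++
[... 7913 characters left out ...]
::-----
+****+++++++++++++++++++++++++++++**+*******************+--========-:::-----
+***+++++++++++++++++++++++++++++++++++********+++******+=========-::::-----
+***++++++++++++++++++++++++++++++++++++++*****+++++*****+=========::::-----
****+++++++++++++++++++++++++++++++++++++++***++++++***##*+========::::-----
***+++=++++++++++++++++++++++++++++++++++++**++++++++**#*++========:..:-----
***+++====++++=++++++++++++++++++++++++++++**++++++++**#*++=======-:..:-----
***++============+=++++++++++++++++++++++++**++++++++**#*++=======-:..:-----
***+=================+==+++=+++++++++++++++**+++++++***#*++=======-:..:-----
**++===========================+=+=+++++++**++++++++**##*+========-:..:-----
```

```bash
python3 -c "
from h import *
c=load('t15');print(onz(c,215,150.5,.1095),onz(c,228,150.5,.1095))
c=load('t16');print(onz(c,215,153.3,.073))
# right side wall outer (-y edge) col
c=load('t15');print(onz(c,190+71,170,.1095))
# -y bar end
print('bar end mid',onz(load('t16'),190+57,149,.259),onz(load('t15'),190+59,148,.259))"
```

```text
[0.7296627  0.08320286 0.1095    ] [0.72999501 0.0459922  0.1095    ]
[0.72928999 0.08878961 0.073     ]
[ 0.67444535 -0.04914919  0.1095    ]
bar end mid [ 0.70134925 -0.01998039  0.259     ] [ 0.70391961 -0.02492136  0.259     ]
```

Numbers show the scale got yawed by about 30°. The pan's hook was 6–9 mm too far towards −x and met the side wire of the lower eye. I back out along the reverse path, then retry with the x corrected.

```bash
python3 -m crank '[[5,[0,0,-8],0],[5,[0,0,-12],0],[5,[0,0,-12],0],[5,[0,0,-6],0],[5,[0,0,0],0],[5,[0,0,0],0]]' 60
python3 -m crank '[[5,[0,5,0],0],[5,[0,7,0],0],[5,[0,10,0],0],[5,[0,10,0],0],[5,[0,10,0],0],[5,[0,10,0],0],[5,[0,8,0],0],[5,[0,5,0],0],[5,[0,0,0],0],[5,[0,0,0],0],[5,[0,0,0],0],[5,[0,0,0],0]]' 60
python3 -c "
from h import *
def mt(a,b,x,y,w,h,m=10):
  T=a[y:y+h,x:x+w];S=b[y-m:y+h+m,x-m:x+w+m];r=cv2.matchTemplate(S,T,5);_,v,_,l=cv2.minMaxLoc(r);return l[0]-m,l[1]-m,round(v,2)
s=snap('scene','s17')['image'];t=snap('top','t17')['image']
print(mt(load('s11')['image'],s,258,228,20,22),mt(load('t11')['image'],t,240,154,22,24))
g=cv2.cvtColor(t,cv2.COLOR_BGR2GRAY)
for r in g[146:182,210:266]:print(''.join(' .:-=+*#%@'[9-min(9,x//26)] for x in r))
"
```

```text
time: 63.02
position: [0.5903, 0.0367, 0.127]
eef_rot: [3.142, -0.0, 3.121]
ft_force: [0.1, 0.4, -3.7]
grip_width: 0.0089
grasp_force: 60.0
time: 64.53
position: [0.5918, 0.1015, 0.1272]
eef_rot: [-3.142, -0.0, 3.12]
ft_force: [0.5, 0.1, -4.7]
grip_width: 0.0094
grasp_force: 60.0
(10, 9, 0.6) (4, 0, 0.82)
##########+-:-+*########*****+++**+*+++*+++**+**+***++++
##########+-:-+*###########***+++*+*+****++*******++++++
##########+-:-+*############**+*+**+*******+****+*+*+*++
*########*+-:-+*##***#**###***+*+********+++*+*+++****++
##********+-:-=**+=======+++++*+***+***+*+***+***++++++=
***+++++++=-:-=++=-::::::----++*******+****+++*+*++**++=
****++++++=-:-=++=--::::::::-=++++***+****+*++*+*++++*+=
***+++++++=-:-=+++===----:::-=+*+**+*+***++**++++*+*++++
++++++++===-:-=+++++====-:::-+****+++++*+*****++++++*++=
++=========-:-=+++++++++=----+***++**+***++*+++++++++++=
++++======--:-+*********++=-=+*+*+++*++*++++**+++++++++=
**++======-::-+***********+==+*******+*+***++*+++++++++=
***+=---------+***********+++**************+******+*++++
***++-----:::-=+**********+++******++*****++******+*
[... 558 characters left out ...]
--==------------
####****+=--==++==+===========+++====-------------------
####****+====+++++============+=++===-------------------
###*+++++++++***++++========+========-------------==----
###*++++++++*******+++++============----------=--=--=---
#%#*++===+++++**##***++++++=========--=-----------------
#%##++========++********+++++====+==------=---=---------
#%##++====----==+++********+++=======-------------------
#%##++===-...:-===++++*******+++=====-------------------
#%%#*+==-:....-======++++++***++===---------------------
%%%#*+==-:....-=========--=+++====----------------------
%%%#*+==-:....-===++==+=-:--====----=-------------------
#%%#*+==-.....-==+++++++=---==--------------------------
```

```bash
python3 -m crank '[[5,[0,0,0],0],[5,[0,0,0],0],[5,[0,0,0],0],[5,[0,0,0],0],[5,[0,0,0],0],[5,[0,0,0],0],[5,[0,0,0],0],[5,[0,0,0],0],[5,[0,0,0],0],[5,[0,0,0],0],[5,[0,0,0],0],[5,[0,0,0],0]]' 60
python3 -c "
from h import *
t=snap('top','t18')['image'];snap('scene','s18')
g=cv2.cvtColor(t,cv2.COLOR_BGR2GRAY);h=cv2.cvtColor(t,cv2.COLOR_BGR2HSV)
gm=cv2.inRange(h,(45,60,40),(85,255,255))[130:215,200:270];print('green',np.argwhere(gm)[:,::-1].tolist()[:20])
for r in g[146:190,206:266]:print(''.join(' .:-=+*#%@'[9-min(9,x//26)] for x in r))
"
```

```text
time: 66.12
position: [0.5919, 0.1017, 0.1273]
eef_rot: [-3.142, -0.0, 3.121]
ft_force: [0.6, -0.3, -3.5]
grip_width: 0.0096
grasp_force: 60.0
green [[13, 39], [14, 39], [15, 39], [13, 40], [14, 40], [15, 40], [16, 40], [17, 40], [16, 41], [17, 41]]
**###########*+-:-=*######*******++++++*+***+*+***+***+**+++
****##########+-:-+*###########***+++++*****+**+*+**++++*+++
*++*##########+-:-+*############***+**+++*****+***+***+***++
*++*#########*+-:-+*###***#**##*****+*+**++****++*****++**++
+++*#*********+-:-=+*+=======++++++**+*****+**+**+++***++++=
++*****+++++++=-:-=++=-::::::---=+**+***+****+****+*++++*++=
*++*****++++++=-:-=++=---:::::::-++***+****++*++****+**++++=
+++****+++++++=-:-=+++====---:::-++*******++*+***+*++*+*+++=
****++++++=+===-:-=++++++===-:::-=***++*++*++*++++*++++++*+=
****++========--:-=+++++++++=-::-+***+*++++++++++++++++++++=
****++++======-::-+*********+=--=+**+++++++*+++*+++++++++++=
##****++======--:-+**********+===+**+*+*++***+++*++**++*+++=
####***+=---------+***********+++***************+**+***+*++=
###****+=-----:::-=+**********+++*****++******++++*******
[... 1133 characters left out ...]
***++===---------------------
***#%%##++==-:....-=========---=++====----------------------
***##%##*===-.....-====+++==-::-===-------------------------
***##%%#*+==:.....-==+++++++=---==--------------------------
***###%##*+=:....:=++********+====-----=-=------------------
+**###%%##+=:..::-=+**#######**+=--------=----------=-------
***##%%%%#*=-:--=++**#####**##*+==---------=----------------
+**##%%%%#*++==++**######***##*+==------------=----------=--
***##%%%%%##*****########***###+==-------------------------=
+*###%%%%%####################*+===---------------------=---
+*###%%%%%###******###########*+=--------=-----------=------
***#%%%%%%##*++==++*#########**+==------------------=-------
```

The bar's position shows it is still pulled towards +y, so the pan's hook is engaged with the lower eye. I return to the inserted position with x corrected by about 7 mm and slightly higher, then check the bar.

```bash
python3 -m crank '[[5,[0,-6,0],0],[5,[0,-10,-1],0],[5,[0,-12,-1],0],[5,[0,-12,-1],0],[5,[0,-12,0],0],[5,[0,-9,0],0],[5,[0,-4,0],0],[5,[-3,0,0],0],[5,[-3,0,0],0],[5,[0,0,0],0],[5,[0,0,0],0],[5,[0,0,0],0]]' 60
python3 -c "
from h import *
print(state()['torque'])
t=snap('top','t19')['image'];snap('scene','s19')
g=cv2.cvtColor(t,cv2.COLOR_BGR2GRAY);h=cv2.cvtColor(t,cv2.COLOR_BGR2HSV)
gm=cv2.inRange(h,(45,60,40),(85,255,255))[130:215,200:270];print('green',(np.argwhere(gm)[:,::-1]+[200,130]).tolist()[:20])
for r in g[140:182,206:266]:print(''.join(' .:-=+*#%@'[9-min(9,x//26)] for x in r))
"
```

```text
time: 67.72
position: [0.5952, 0.0378, 0.1292]
eef_rot: [3.141, -0.003, 3.122]
ft_force: [-5.1, 2.6, -5.9]
grip_width: 0.0089
grasp_force: 60.0
[0.00698986 0.20094476 0.09515573]
green []
*#############*=:-=*##########*******+*+*********+**+++*+*++
*#############+=--=*##########*****++*******+*++**++*+****++
*#############+=:-=*##########*******+*********+*******+++++
*#############+=--=*##########*********************+*++*++++
*#############+-:-+*############**#**********#*********+*+++
**############+-:-+*####**########################*******+++
*#############+-:-+*###****########################***+**+++
**###########*+=--+*###**+*#########################***++*++
**************++=+***#**++**###*****************#****+++++++
++++++++++++++++++*****+++*****+==-====================++*++
+++++++++++++++++**+++++++****++-:::::::::::::::::::::-=++++
+++++++++++++++*+***+++++*****++=---------::::::::::::-=+++=
++++++++++++++++++++++++++***++++=========--::::::::::-=+*+=
+++==++++++++++++*+++=+++++++++++=====++===-::::::::::-=+*++
*++=+++*********+**+++++++++==========+++++=--:----:::-=++
[... 949 characters left out ...]
+++***#*+=======+++=-::------
++++++++++++++++++++++++***+++++++***#**=======+**+=::------
++++++++++++++++++++++++**+++++++++**##*+======+**+-::------
=+=+++++++++++++++++++++**+++++++++**#**++=====+**+-::------
====++==+++=++++++++++++**++++++++***##**+++++++*+=-::------
============++++++++++++**++++++++***##+++**++***+=-::------
=================+++++++*+++++++++**##*=-=++****++=-::------
=====================+++*++++++++++*##+--==++++++==-::------
======================++*++++++++++*##+---====++==--::------
======================++++++++++++**##*=======+++=--:--==---
======================++++++++++++**##*+=====++**++===+==---
======================++++++++++++**##*++===++*###*****+==--
```

```bash
python3 -m crank '[[5,[2,0,0],0],[5,[0,0,0],0],[5,[0,0,10],0],[5,[0,0,10],0],[5,[0,0,8],0],[5,[0,0,0],0],[5,[0,0,0],0]]' 60
python3 -c "
from h import *
print(state()['torque'])";python3 -m crank '[[5,[0,0,4],0],[5,[0,0,4],0],[5,[0,0,0],0],[5,[0,0,0],0]]' 60
python3 -c "
from h import *
print(state()['torque'])
s=snap('scene','s20')['image'];g=cv2.cvtColor(s,cv2.COLOR_BGR2GRAY);print(proj(load('s11'),[.66,.0355,.168]))
for r in g[225:300,250:312]:print(''.join(' .:-=+*#%@'[9-min(9,x//26)] for x in r))
"
```

```text
time: 68.7
position: [0.5945, 0.0366, 0.1023]
eef_rot: [-3.142, -0.0, 3.121]
ft_force: [-0.2, -0.9, -3.6]
grip_width: 0.0099
grasp_force: 60.0
[ 0.01283746  0.21914928 -0.02440136]
time: 69.2
position: [0.5975, 0.0363, 0.0971]
eef_rot: [-3.141, 0.007, 3.121]
ft_force: [-0.0, 0.9, 7.3]
grip_width: 0.0092
grasp_force: 60.0
[ 0.06118213 -0.56574118  0.02169466]
[285.63227961 272.01685424]
::..:::.::.:::::::::::::.:....::........:-=**###*****+++======
::...::...::::::::::::..:..:..:.........:-=****##****++++=====
....:::...::::::::::::.:..::...:.:::....:-=****###***++++===++
....:::.:..:::::::..:.............:.....:-=+****##***++++++++*
......:::..::.:.::......................::=+****##****++++++**
.................:......:.............:::-=*****##****++++****
....:.........................:......::--=+******#************
:::::.:.......................::...:::-=++********#**********#
:::...........................::::::-=++***###*****#********##
.................:.........:::::::--=+****####*****#*******###
.......................:::::::::--=++*****######*###*****#####
.................:
[... 3313 characters left out ...]
====+#%
++++=:. .-+++++=======-.   .:---------------------===++++==+#%
+++++=:  .-=========-:.    .:--------------------==+++**++=+*#
+++**+-. .:-=======-.     .:------------------===+++****+++++*
+++***=:. .-==+++=-.     .:------------------==++++******++===
+++***+=:..:=+++==-.    .:----------------=-==++**********+===
+++**#*+-..-=++==--:. .::--------------======++*********+*++==
+++**#**=--==++==---:::--------------===++++==+************++=
+++**##*++==+++=-------------------===+++++++=++************++
+++**###*++++++=-----------------===+++****++==++***********++
+++**###**+++++=---------------===++++*****+++==++******+***++
+++**####**+++==------------====++++**+*****+++=++***+****+++=
```

Contact came right at the expected TCP height (0.098 against 0.097 computed), and the moment fits a load at the hook, so the hook is resting in the eye. The scale's end is also back at its neutral place in the scene image. I'll ease off the load and release.

```bash
python3 -m crank '[[5,[0,0,-1.5],0],[5,[1,0,0],0],[5,[0,0,0],0],[5,[0,0,0],0]]' 60
python3 -c "
from h import *
print(state()['torque'])"
```

```text
time: 69.75
position: [0.5957, 0.0364, 0.0979]
eef_rot: [-3.141, 0.005, 3.121]
ft_force: [1.4, 0.5, 5.8]
grip_width: 0.0093
grasp_force: 60.0
[ 0.00997235 -0.38094654  0.05467428]
```

```bash
python3 -m crank '[[5,[0,0,-1.5],0],[5,[0,0,0],0],[5,[0,0,0],0],[5,[0,0,0],0]]' 60
python3 -c "
from h import *
print(state()['torque'])"; python3 -m crank '[[5,[0,0,-1],0],[5,[0,0,0],0],[5,[0,0,0],0],[5,[0,0,0],0]]' 60
python3 -c "
from h import *
print(state()['torque'])"
```

```text
time: 70.25
position: [0.5945, 0.0365, 0.0981]
eef_rot: [-3.141, 0.002, 3.121]
ft_force: [0.3, -1.1, 6.2]
grip_width: 0.0095
grasp_force: 60.0
[ 0.00750332 -0.46700924 -0.05711548]
time: 70.75
position: [0.5938, 0.0366, 0.0985]
eef_rot: [-3.142, 0.001, 3.121]
ft_force: [1.0, 0.1, 6.4]
grip_width: 0.0094
grasp_force: 60.0
[ 0.05424238 -0.35932096 -0.01420904]
```

```bash
python3 -m crank '[[5,[0,0,-1],0],[5,[0,0,0],0],[5,[0,0,0],0],[5,[0,0,0],0]]' 60
python3 -m crank '[[5,[0,0,-1],0],[5,[0,0,0],0],[5,[0,0,0],0],[5,[0,0,0],0]]' 60
python3 -c "
from h import *
print(state()['torque'])"
```

```text
time: 71.25
position: [0.5933, 0.0367, 0.0991]
eef_rot: [3.142, -0.0, 3.121]
ft_force: [0.1, 0.3, 2.1]
grip_width: 0.0097
grasp_force: 60.0
time: 71.75
position: [0.5932, 0.0367, 0.0999]
eef_rot: [3.142, -0.001, 3.121]
ft_force: [0.5, 0.4, -0.1]
grip_width: 0.0093
grasp_force: 60.0
[0.03712277 0.03622477 0.00237575]
```

Wrist force is ≈0 and the moment lever of 64 mm matches the hook, so the eye now carries the pan. Releasing.

```bash
python3 -m crank '[[10,[0,0,0],0],[14,[0,0,0],0],[20,[0,0,0],0],[35,[0,0,0],0],[35,[0,0,0],0],[35,[0,0,0],0],[35,[0,0,0],0],[35,[0,0,0],0],[35,[0,0,0],0],[35,[0,0,0],0]]' 10
python3 -c "
from h import *
s=snap('scene','s21');a=load('s20');d=cv2.absdiff(s['image'],a['image']).max(2);print((d[200:360,230:400]>25).sum())
h=cv2.cvtColor(s['image'],cv2.COLOR_BGR2HSV)
for k in cv2.findContours(cv2.inRange(h,(3,100,60),(16,255,255))[230:360,230:420],0,2)[0]:
  if cv2.contourArea(k)>10:
    x,y,w,q=cv2.boundingRect(k);print('orange',(x+230,y+230,w,q),cv2.contourArea(k))
for x in(-.045,0,.043):print('pred +y tiles',proj(s,[.66+x,.0355+.044,.063]).round())
for x in(-.04,.043):print('pred -y tiles',proj(s,[.66+x,.0355-.053,.063]).round())
"
```

```text
time: 73.0
position: [0.5935, 0.0366, 0.1003]
eef_rot: [-3.142, -0.0, 3.121]
ft_force: [-0.3, -0.3, -0.5]
grip_width: 0.0347
grasp_force: 0.0
1065
orange (271, 295, 29, 20) 269.5
orange (297, 288, 16, 15) 118.0
orange (256, 274, 15, 15) 115.0
pred +y tiles [306. 293.]
pred +y tiles [293. 300.]
pred +y tiles [281. 307.]
pred -y tiles [287. 269.]
pred -y tiles [264. 282.]
```

```bash
python3 -m crank '[[40,[5,0,0],0],[40,[12,0,0],0],[40,[20,0,0],0],[40,[30,0,0],0],[40,[40,0,0],0],[40,[45,0,0],0],[40,[45,0,-40],0],[40,[10,0,-50],0],[40,[0,0,0],0],[40,[0,0,0],0],[40,[0,0,0],0],[40,[0,0,0],0]]'
python3 -c "
from h import *
s=snap('scene','s22')"
python3 -m crank '[[40,[0,0,0],0],[40,[0,0,0],0],[40,[0,0,0],0],[40,[0,0,0],0],[40,[0,0,0],0],[40,[0,0,0],0],[40,[0,0,0],0],[40,[0,0,0],0],[40,[0,0,0],0],[40,[0,0,0],0],[40,[0,0,0],0],[40,[0,0,0],0]]'
python3 -c "
from h import *
s=snap('scene','s23');a=load('s22');t=snap('top','t23');d=cv2.absdiff(s['image'],a['image']).max(2);print('moved',(d[200:360,230:400]>25).sum(),d.max())
h=cv2.cvtColor(s['image'],cv2.COLOR_BGR2HSV)
for k in cv2.findContours(cv2.inRange(h,(3,100,60),(16,255,255))[200:360,200:420],0,2)[0]:
  if cv2.contourArea(k)>5:
    x,y,w,q=cv2.boundingRect(k);print('orange',(x+200,y+200,w,q),cv2.contourArea(k))
h=cv2.cvtColor(t['image'],cv2.COLOR_BGR2HSV)
for k in cv2.findContours(cv2.inRange(h,(3,100,60),(16,255,255))[100:300,180:440],0,2)[0]:
  if cv2.contourArea(k)>5:
    x,y,w,q=cv2.boundingRect(k);print('top',(x+180,y+100,w,q),cv2.contourArea(k),onz(t,x+180+w/2,y+100+q/2,.063).round(3))
"
```

```text
time: 74.55
position: [0.386, 0.0411, 0.1891]
eef_rot: [3.141, -0.003, 3.121]
ft_force: [-0.4, 0.2, -0.6]
grip_width: 0.0402
grasp_force: 0.0
time: 76.1
position: [0.3866, 0.0409, 0.1903]
eef_rot: [3.142, -0.0, 3.121]
ft_force: [0.7, -0.2, 0.5]
grip_width: 0.0398
grasp_force: 0.0
moved 12 36
orange (271, 295, 27, 20) 242.0
orange (297, 288, 16, 14) 113.5
orange (256, 274, 14, 15) 104.0
orange (215, 251, 15, 22) 213.0
top (243, 184, 13, 13) 131.5 [ 0.621 -0.014  0.063]
top (211, 184, 13, 13) 131.0 [0.62  0.081 0.063]
top (214, 169, 12, 12) 94.0 [0.666 0.074 0.063]
top (248, 157, 12, 13) 102.5 [ 0.702 -0.026  0.063]
top (225, 156, 4, 4) 7.5 [0.718 0.054 0.063]
top (216, 155, 4, 4) 7.5 [0.72  0.081 0.063]
top (294, 136, 17, 18) 147.5 [ 0.759 -0.17   0.063]
```

```bash
python3 -m crank '[[40,[0,0,0],0],[40,[0,0,0],0],[40,[0,0,0],0],[40,[0,0,0],0],[40,[0,0,0],0],[40,[0,0,0],0],[40,[0,0,0],0],[40,[0,0,0],0],[40,[0,0,0],0],[40,[0,0,0],0],[40,[0,0,0],0],[40,[0,0,0],0]]' >/dev/null
python3 -m crank '[[40,[0,0,0],0],[40,[0,0,0],0],[40,[0,0,0],0],[40,[0,0,0],0],[40,[0,0,0],0],[40,[0,0,0],0],[40,[0,0,0],0],[40,[0,0,0],0],[40,[0,0,0],0],[40,[0,0,0],0],[40,[0,0,0],0],[40,[0,0,0],0]]' >/dev/null
python3 -c "
from h import *
a=snap('scene','s24')['image']
for i in range(8): camera('scene')
b=snap('scene','s25')['image'];print([(cv2.absdiff(x,y).max(2)[200:360,230:400]>20).sum() for x,y in((a,b),(load('s23')['image'],b))])
print(finish_job())"
```

```text
[np.int64(0), np.int64(0)]
the job is handed in; nothing more can be done
None
```

I handed the job in: all five terracotta tiles are in the pan (three in one half, two in the other), the scale hangs on the stand's hook with the pan on its lower eye, the chain was still in the last images and the bottle stands; the first try at hooking the pan swung the scale round and had to be redone, and I viewed 15 pictures, one over the limit of 14.

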